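Load and clamp a brass coupling in the hand-lever fixture

ROBOT

A 6-joint arm with a two-finger parallel gripper is mounted at the origin on the work surface. World frame = base frame: x ahead of the robot, y to its left, z up, the work surface at z = 0. Lengths are in m, angles in rad, forces in N, time in s.
With the tool pointing down it reaches from about 0.275 to 0.975 m from the base axis. Payload 8.4 kg.
Tool frame: the origin (TCP) lies midway between the tips of the shut fingers; the grasp point (between the pads) lies arm.grip_depth behind it (arm.grip_depth is the distance from the TCP to the grasp point, in m); x points along the fingers, z is the direction in which the jaws open and shut, and the axes are right-handed (so a half turn about x gives the same grasp; the last joint's range is limited). The gripper opens to 92 mm and grips with 3 to 60 N. Pads are 20 mm wide; open, the fingers measure 128 mm over their backs; the gripper's body (75 mm by 189 mm) begins 69 mm behind the grasp point.
Start: joints at [1.235, 0.353, 1.633, -0, 1.155, -0.002], TCP at [0.205, 0.591, 0.193] pointing down, gripper open.
Joint ranges: [-2.63, 2.63], [-0.92, 2.1], [0.06, 2.66], [-1.3, 4.44], [0, 2.69], [-3.02, 3.02]. Speed limits (rad/s): [2.22, 2.22, 2.79, 3.14, 3.14, 3.14].

INTERFACE

Orientations are given as a rotation vector (axis times angle).
In Python, from station import arm, imaging gives the robot as it stands.
- The arm moves only by the tool arm_command, never from a script. Its argument "series" is a list of rows, each an object of numbers: "jaw": the closure in counts, from 0 (fully open) to 255 (shut); "tx", "ty", "tz": the shift along the tool's x, y, z in cm; "twist": the turn about the tool's x in rad. In form: [{"jaw": .., "tx": .., "ty": .., "tz": .., "twist": ..}, ...]. A call has 1 to 10 rows; each row is the pose to reach, as a shift and turn from the pose commanded when the call began, along the tool's axes at that moment; what a row does not reach only later rows make up. A row lasts 1/12 s, in which the tool goes at most 41.7 mm and 7.16 degrees, less where a joint would pass 70% of its speed; a pose out of reach is approached as far as the arm can. A call with a gripper value outside its range is refused whole. The fingers move at their own pace and stop on an object; "grip_force" is the grip in N (left out, the last holds). Time passes only in rows, so rows that repeat a pose let the fingers close. It gives the time, the measured TCP pose, the force and the opening at its end, in the units of the state.
- arm.sense(): the state, without advancing time (a new reading comes with each control period).
- imaging.get_image(name): name is "side" or "top"; returns the picture (420x560x3 uint8, red, green, blue); there is no depth.
- imaging.calibration(name): a dict with "fx", "fy", "cx", "cy" (pixels), "world_from_camera" (4x4, takes a point from camera to world coordinates). Camera axes: x right, y down, z forward; pixel columns grow to the right and rows downward; lengths in m; the calibration is good to about 2 mm. A picture is of the moment at which its call begins. calibration takes no time and is no camera call.
- arm.sign_off(): hands the job in, once; it reports no verdict.
The state is a dict: "time": time; "joint_pos": joint angles; "joint_velocities": joint speeds; "effort": joint torques, N m; "eef_pos": TCP position; "orientation": TCP orientation; "ft_force": force on the tool from outside, world axes, zero at the start; "torque": the same for the moment, N m; "gripper_width": finger opening in m.
Only numpy, scipy, OpenCV 4.12 (cv2) and the standard library are available. Lean on these libraries where they do the work, as an engineer would, in place of code of your own. Each camera call takes 0.05 s, during which the arm holds its last target.

TASK

Take the brass coupling out of the yellow bin, lay it in the V-block of the blue clamping fixture and let go of it. Then flip the red safety catch over outwards, out of the lever's way, pull the lever by its black knob fully home so that the plunger clamps the coupling, and finish still holding the lever there: it springs back if let go. The other bin parts stay in the bin, and the other things on the bench stay where they are.

Things in the scene. Friction and masses are not known exactly. Their poses are not given: they have to be found in the camera images.
- coupling: the brass coupling to clamp: eight-sided bar 60 mm long, 30 mm across the flats, about 0.18 kg. Origin at its centre; its own y axis runs along its length. It starts lying on the bin's floor on one flat, so two flats are upright and can be pinched from above; its yaw varies
- bin: open yellow plastic bin, fixed, outside 250 (x) x 220 (y) x 45 mm high, walls and floor 5 mm thick; origin at the centre of its underside. Its four parts lie about 45 to 56 mm off its centre lines, which part is where varies
- fixture: blue clamping fixture, fixed; base 160 (x) x 330 (y) x 12 mm. Origin on the bench under the lever's pivot; fixture x points away from the robot at yaw 0, y to the left. Right (-y) of the pivot: plunger, V-block, end stop; left (+y): catch and lever end. Pivot post 48 mm wide, 74 mm high; the lever's bar above it reaches 92 mm above the bench
- nest (a point): centre of a seated coupling: 88 mm right (-y) of the pivot, 50 mm above the bench. A 90 degree V-block, 31 mm wide, 50 mm long, carries it lengthwise along fixture y, one flat down; lips end 10 mm below this point and centre a part laid within 5 mm. 76 mm lie between retracted plunger and end stop (8 mm spare each end). Open at +x and -x for fingers; stop 68 mm high, plunger guide 62
- nose: round brass nose of the plunger, 16 mm across, facing the coupling along fixture -y; origin at the centre of its face. The lever drives it 28 mm towards the end stop; it is sprung, and pushes with about 7 N on the seated coupling when the lever is home
- catch (a joint): safety catch hinge along fixture x, 26 mm above the bench, 70 mm left (+y) and 4 mm ahead (+x) of the pivot. 0 = on guard, leaning 0.2 rad inwards to the pivot, blocking the lever. Grows as it tips outwards (+y): upright at 0.2, lying flat at 1.7. Only its weight (80 g) holds it: pushed past upright it falls over and stays
- catch_tip (a point): top of the safety catch, 95 mm from its hinge; the uppermost 30 mm are a red plastic tab 22 mm wide (fixture x) and 12 mm thick. On guard this point is about 119 mm above the bench and can be pushed to fixture +y or pinched from above
- lever (a joint): lever hinge, vertical at the pivot. 0 = released, bar pointing to fixture +y turned 0.4 rad towards +x; grows as the knob is pulled towards fixture -x (anticlockwise from above) to a stop at 0.8 = fully home. A spring pulls it back to 0; holding it home takes about 6 to 8 N at the knob. With the catch on guard it stops at about 0.1
- knob_mid (a point): middle of the upright black knob at the lever's end, 112 mm above the bench, the place to grip it from above: the knob is 24 mm in diameter, 42 mm tall, its foot on the bar's upper side 89 mm above the bench. Its path is a circle of 130 mm radius round the pivot
- steel_coupling: bystander in the bin: bright steel coupling of the same shape and size as the brass one
- grey_coupling: bystander in the bin: grey plastic coupling of the same shape and size
- bolt: bystander in the bin: dark steel bolt with a bright nut on it, 56 mm long, head and nut 28 mm
- screwdriver: bystander: loose screwdriver, 200 mm long, lying between robot and fixture
- oil: bystander: blue plastic oil bottle, 60 mm wide, 150 mm tall, standing far back
- jar: bystander: jar with yellow lid, 70 mm wide, 80 mm tall, standing far back behind the bin
- mug: bystander: white mug, 76 mm wide, 90 mm tall, on the left near side
Mind the look-alikes: they are no part of the job. What is meant by the coupling is not green or purple, and is the larger of those in its own colour.

How it is judged:
On the way, in this order (a step that is already met when the one before it is completed fails the run):
1. the brass coupling lies in the V-block between plunger and end stop, let go (distance between coupling and nest below 0.013 m and x of coupling in the frame of fixture between -0.004 and 0.004 m and z of coupling in the frame of fixture between 0.046 and 0.054 m and angle between the y axis of coupling and the y axis of fixture, either way round below 0.1 rad and contact force between the fingers and coupling below 0.2 N), for 0.2 s.
2. the safety catch is flipped over outwards (value of joint catch above 1.4 rad), for 0.1 s.
3. the lever is pulled home (value of joint lever above 0.7 rad), for 0.2 s.
At the end, for the whole second after the job is handed in: Fingers hold the knob (over 1.5 N), lever at 0.7 rad or more of 0.8, catch flipped outwards (over 1.4 rad), brass coupling in the V-block (within 4 mm sideways and in height, 0.1 rad, 13 mm of the nest point), pressed by the plunger with over 3 N (value of joint lever above 0.7 rad and value of joint catch above 1.4 rad and contact force between the fingers and lever above 1.5 N and contact force between nose and coupling above 3 N and distance between coupling and nest below 0.013 m and x of coupling in the frame of fixture between -0.004 and 0.004 m and z of coupling in the frame of fixture between 0.046 and 0.054 m and angle between the y axis of coupling and the y axis of fixture, either way round below 0.1 rad and linear speed of coupling below 0.02 m/s); the arm keeps its last pose, push and grip.
It fails at once if the lever is forced past the catch on guard (value of joint lever above 0.3 rad and value of joint catch below 1 rad).
It fails at once if another part is taken out of the bin (height (world z) of any of steel_coupling, grey_coupling, bolt above 0.075 m).
It fails at once if a bystander on the bench is displaced by more than 30 mm (distance of any of screwdriver, oil, jar, mug from where it was at the start of the episode above 0.03 m).
It also fails if it takes over 51 s, if anything falls off the work surface, if the arm or the gripper's body presses on something with over 40 N, if the wrist force passes 120 N, or if a joint passes its speed limit or range.

## Working session

There is one attempt and no reset: what is moved stays moved. The work goes in short steps, Python scripts to look and compute and a tool call to move; the robot and the scene stay as the last step left them, time stands still between calls to the robot, and variables do not carry over. Pictures are saved under pics/ and viewed, and the job is handed in when it is done.

Besides the shell and the picture viewer there is one more tool, called as name([rows], argument=value, ...), one row to a line, values as JSON. arm_command: Moves the arm, as the interface text tells. Its arguments: {"type":"object","properties":{"series":{"type":"array","items":{"type":"object","properties":{"jaw":{"type":"number"},"tx":{"type":"number"},"ty":{"type":"number"},"tz":{"type":"number"},"twist":{"type":"number"}}}},"grip_force":{"type":"number"}},"required":["series"]}

```bash
ls; mkdir -p pics
python3 - <<'E'
from station import arm, imaging
import cv2,numpy as np
print(arm.sense(), arm.grip_depth)
for n in("top","side"):
    im=imaging.get_image(n); cv2.imwrite(f"pics/{n}0.png",im[:,:,::-1]); c=imaging.calibration(n); print(n,c)
E
```

```text
pics
{'time': 0.0, 'joint_pos': array([ 1.23459131e+00,  3.53609331e-01,  1.63415878e+00, -1.38709995e-05,
        1.15518516e+00, -2.39389348e-03]), 'joint_velocities': array([-0.0009163 ,  0.00053407,  0.00065887, -0.00092448, -0.00110628,
        0.00055261]), 'effort': array([ 1.12601450e-03, -5.93851912e+01, -3.34204066e+01,  6.95175491e-02,
        2.37361441e-02, -1.40813981e-04]), 'eef_pos': array([0.20460298, 0.58999399, 0.19187741]), 'orientation': array([-0.96069446,  1.34995907,  0.95937548]), 'ft_force': array([-0.5873978 ,  0.17115248, -0.06551474]), 'torque': array([-0.01951131,  0.00547945, -0.00922021]), 'gripper_width': 0.09195295393080882} 0.0187
top {'fx': 404.8104668189707, 'fy': 404.8104668189707, 'cx': 276.46807730883995, 'cy': 206.86217683896132, 'world_from_camera': array([[ 0.01162769, -0.99088227,  0.13422789,  0.39012396],
       [-0.99984118, -0.0097083 ,  0.0149452 ,  0.05380338],
       [-0.01350581, -0.13438035, -0.99083778,  1.14816836],
       [ 0.        ,  0.        ,  0.        ,  1.        ]])}
side {'fx': 468.8126585050142, 'fy': 468.8126585050142, 'cx': 275.4129735396758, 'cy': 207.32956830030494, 'world_from_camera': array([[ 0.89376108, -0.28053574,  0.3499869 ,  0.07960247],
       [-0.44789028, -0.51608748,  0.73010137, -0.86846815],
       [-0.02419567, -0.80929192, -0.58690814,  0.84177106],
       [ 0.        ,  0.        ,  0.        ,  1.        ]])}
```

View pics/top0.png

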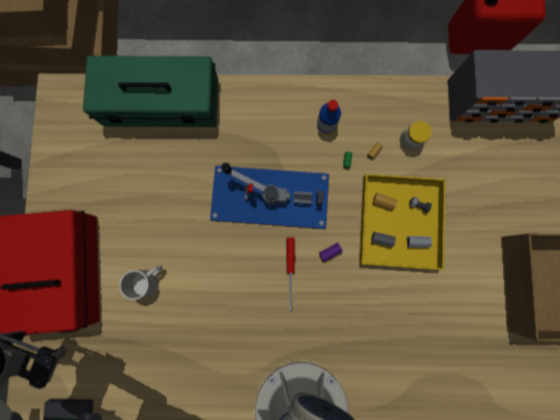

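View pics/side0.png

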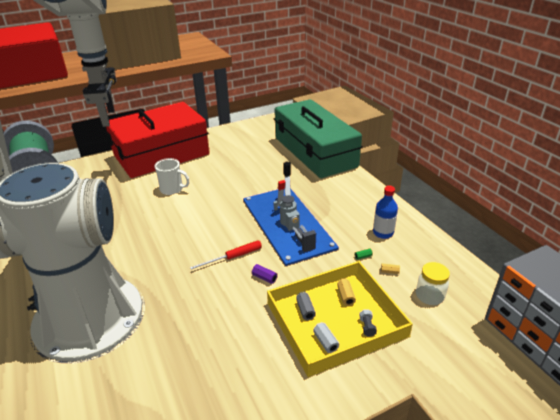

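```bash
cat > h.py <<'E'
from station import arm, imaging
import cv2,numpy as np
def ray(n,u,v):
    c=imaging.calibration(n);T=c['world_from_camera']
    d=T[:3,:3]@np.array([(u-c['cx'])/c['fx'],(v-c['cy'])/c['fy'],1.]);return T[:3,3],d
def onz(n,u,v,z):
    o,d=ray(n,u,v);return o+d*(z-o[2])/d[2]
def proj(n,p):
    c=imaging.calibration(n);T=c['world_from_camera']
    q=T[:3,:3].T@(np.array(p)-T[:3,3]);return c['fx']*q[0]/q[2]+c['cx'],c['fy']*q[1]/q[2]+c['cy']
def tri(a,b):
    o1,d1=ray('top',*a);o2,d2=ray('side',*b)
    s=np.linalg.lstsq(np.c_[d1,-d2],o2-o1,rcond=None)[0]
    p,q=o1+s[0]*d1,o2+s[1]*d2;return (p+q)/2,np.linalg.norm(p-q)
def blobs(im,lo,hi,roi,mina=15):
    hsv=cv2.cvtColor(im,cv2.COLOR_RGB2HSV);m=cv2.inRange(hsv,lo,hi)
    k=np.zeros_like(m);x0,y0,x1,y1=roi;k[y0:y1,x0:x1]=m[y0:y1,x0:x1]
    cs,_=cv2.findContours(k,cv2.RETR_EXTERNAL,cv2.CHAIN_APPROX_NONE)
    return sorted([c for c in cs if cv2.contourArea(c)>=mina],key=cv2.contourArea,reverse=True)
def crop(n,im,roi,s,f):
    x0,y0,x1,y1=roi;cv2.imwrite(f,cv2.resize(im[y0:y1,x0:x1,::-1],None,fx=s,fy=s,interpolation=cv2.INTER_CUBIC))
E
python3 - <<'E'
from h import *
t=cv2.imread('pics/top0.png')[:,:,::-1].copy();s=cv2.imread('pics/side0.png')[:,:,::-1].copy()
crop('t',t,(200,140,340,240),5.7,'pics/c1.png');crop('t',t,(340,130,460,280),4,'pics/c2.png');crop('s',s,(230,150,350,270),5,'pics/c3.png')
hsv=cv2.cvtColor(t,cv2.COLOR_RGB2HSV)
for p in[(385,202),(375,151),(400,222),(250,210)]:print(p,hsv[p[1],p[0]])
for c in blobs(t,(105,120,60),(125,255,255),(200,140,340,240)):
    print('blue',cv2.contourArea(c),cv2.minAreaRect(c)); 
    b=cv2.boxPoints(cv2.minAreaRect(c));print([onz('top',*q,.012)[:2].round(4) for q in b])
E
```

```text
(385, 202) [ 20 162 124]
(375, 151) [ 20 160 134]
(400, 222) [ 24 204 154]
(250, 210) [108 191 107]
blue 4675.0 ((269.5613708496094, 196.80978393554688), (114.57360076904297, 54.126949310302734), 4.214178562164307)
[array([0.5059, 0.2572]), array([0.6621, 0.2509]), array([ 0.6402, -0.0772]), array([ 0.4854, -0.0652])]
blue 23.5 ((257.4000549316406, 191.2000274658203), (8.944271087646484, 3.5777084827423096), 26.56505012512207)
[array([0.5896, 0.1395]), array([0.5989, 0.1351]), array([0.5875, 0.1121]), array([0.5782, 0.1165])]
```

View pics/c1.png

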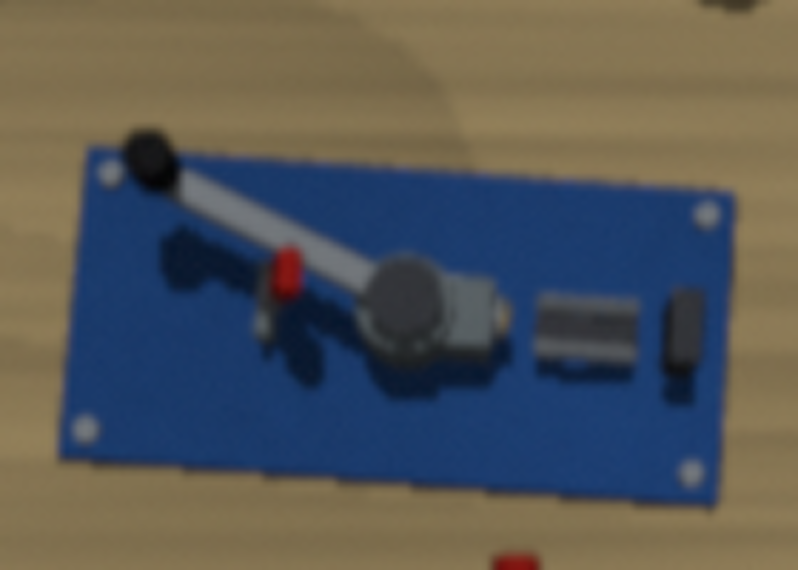

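View pics/c2.png

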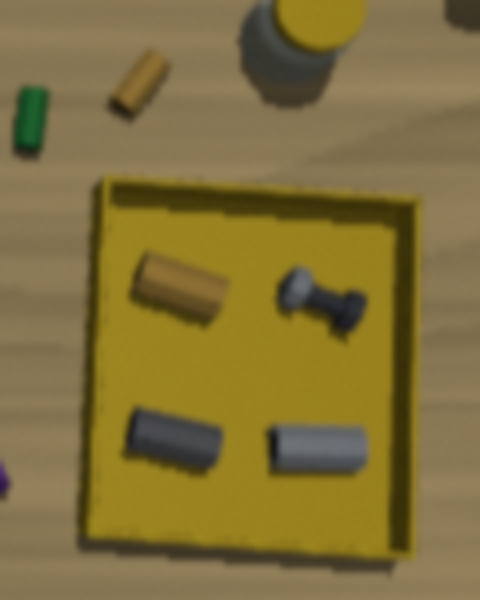

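View pics/c3.png

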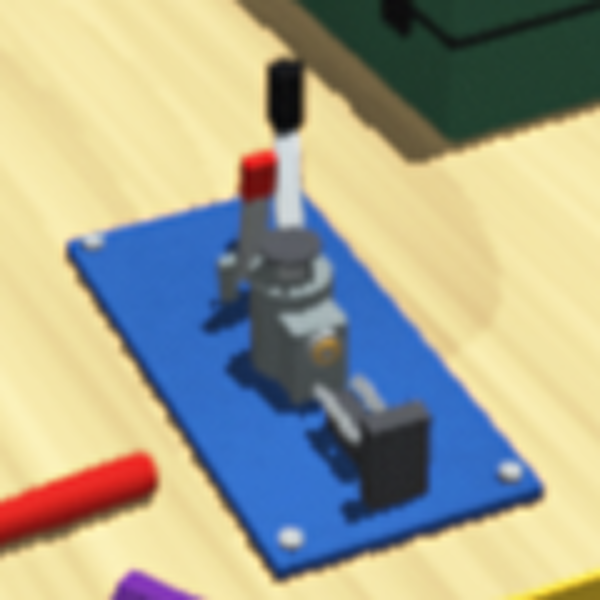

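Run:
```python
from h import *
t=cv2.imread('pics/top0.png')[:,:,::-1].copy();s=cv2.imread('pics/side0.png')[:,:,::-1].copy()
def rep(name,pts):
    P=np.array(pts);mid=P.mean(0);c,sz=P,None
    v=lambda i,j:P[j]-P[i]
    print(name,'mid',mid.round(4),'lens',[np.linalg.norm(v(i,(i+1)%4)).round(4) for i in range(4)])
    return P
# corners TL TR BR BL
C=[onz('top',200+a/5.7-.4,140+b/5.7-.4,.012)[:2] for a,b in[(90,150),(735,190),(717,505),(60,458)]]
S=[onz('top',200+a/5.7-.4,140+b/5.7-.4,.014)[:2] for a,b in[(110,172),(707,214),(691,473),(85,428)]]
for nm,P in(('corner',C),('screw',S)):
    P=rep(nm,P)
    y=(P[0]-P[1])+(P[3]-P[2]); x=(P[0]-P[3])+(P[1]-P[2])
    print('yaw from y',np.arctan2(-y[0],y[1]),'from x',np.arctan2(x[1],x[0]))
# same from side: base corners left,(right...) crop c3
Q=[onz('side',230+a/5-.4,150+b/5-.4,.012)[:2] for a,b in[(68,245),(280,572),(543,490)]]
print('side BL,BR,TR',np.array(Q).round(4), 'mid',((Q[0]+Q[2])/2).round(4))
px=lambda a,b:(200+a/5.7-.4,140+b/5.7-.4)
print('hub top at .1',onz('top',*px(405,298),.100),'knob .13',onz('top',*px(150,158),.133))
print('tri knob top',tri(px(150,150),(230+285/5,150+68/5)))
print('tri hub top',tri(px(405,298),(230+290/5-.4,150+245/5-.4)))
print('catch tri',tri(px(288,272),(230+259/5-.4,150+175/5-.4)))
print('V lips at .04',onz('top',*px(587,327),.040),' ends',onz('top',*px(537,327),.04),onz('top',*px(638,327),.04))
# brass
for n,im,roi in(('top',t,(345,140,450,230)),('side',s,(325,250,405,310))):
    for c in blobs(im,(15,110,60),(21.5,255,255),roi,10): print(n,cv2.contourArea(c),cv2.minAreaRect(c))
```

```text
corner mid [0.5736 0.0905] lens [np.float64(0.3255), np.float64(0.1588), np.float64(0.3258), np.float64(0.1567)]
yaw from y -0.057990401292838736 from x -0.062360489330021876
screw mid [0.5751 0.0916] lens [np.float64(0.3005), np.float64(0.1304), np.float64(0.3006), np.float64(0.1301)]
yaw from y -0.06361947548785468 from x -0.06462122769086054
side BL,BR,TR [[ 0.5072  0.2528]
 [ 0.4858 -0.0717]
 [ 0.6401 -0.0813]] mid [0.5736 0.0857]
hub top at .1 [0.57168149 0.08535259 0.1       ] knob .13 [0.62889849 0.20020091 0.133     ]
tri knob top (array([0.63418855, 0.20085236, 0.12813095]), np.float64(0.0009167555881979013))
tri hub top (array([0.5740945 , 0.08519912, 0.09206774]), np.float64(0.0021963339032877276))
catch tri (array([0.58300056, 0.13892434, 0.10522105]), np.float64(0.001273892675646143))
V lips at .04 [ 0.56860548 -0.00148864  0.04      ]  ends [0.56837577 0.02279269 0.04      ] [ 0.56883964 -0.02624078  0.04      ]
top 217.0 ((384.79998779296875, 201.1000213623047), (22.452171325683594, 11.067971229553223), 18.434947967529297)
top 129.5 ((374.3999938964844, 150.3000030517578), (9.0, 18.799999237060547), 36.869895935058594)
side 216.0 ((345.0517272949219, 291.8793029785156), (28.782777786254883, 13.184369087219238), 68.19859313964844)
side 144.0 ((389.3525695800781, 269.70806884765625), (20.071552276611328, 9.047402381896973), 8.746161460876465)
```

Run:
```python
from h import *
t=cv2.imread('pics/top0.png')[:,:,::-1].copy();s=cv2.imread('pics/side0.png')[:,:,::-1].copy()
crop('t',t,(365,180,410,220),16,'pics/c4.png')
crop('s',s,(325,265,370,310),13,'pics/c5.png')
for n,im,roi in(('top',t,(365,180,405,220)),('side',s,(325,270,365,310))):
    c=blobs(im,(15,110,60),(21.5,255,255),roi,10)[0]
    m=np.zeros(im.shape[:2],np.uint8);cv2.drawContours(m,[c],-1,1,-1);ys,xs=np.nonzero(m)
    mu=cv2.moments(m,True);a=.5*np.arctan2(2*mu['mu11'],mu['mu20']-mu['mu02'])
    ctr=np.array([xs.mean(),ys.mean()]);d=np.array([np.cos(a),np.sin(a)])
    for z in(.02,.03):
        A,B=onz(n,*(ctr-10*d),z),onz(n,*(ctr+10*d),z);v=A-B
        print(n,ctr,z,onz(n,*ctr,z)[:2].round(4),'yaw of axis',np.arctan2(-v[0],v[1]))
# bin
hs=blobs(t,(22,130,60),(32,255,255),(350,165,455,280),100)
b=cv2.minAreaRect(hs[0]);print(b,onz('top',*b[0],.045)[:2])
```

```text
top [384.74390244 201.03252033] 0.02 [ 0.5625 -0.233 ] yaw of axis -0.32498938052714077
top [384.74390244 201.03252033] 0.03 [ 0.5609 -0.2305] yaw of axis -0.3249893805271388
side [345.37593985 293.4962406 ] 0.02 [ 0.5596 -0.2366] yaw of axis -0.2890487825809968
side [345.37593985 293.4962406 ] 0.03 [ 0.5538 -0.2443] yaw of axis -0.2890487825809973
((403.152587890625, 221.64329528808594), (85.63884735107422, 94.08467102050781), 2.602562189102173) [ 0.50230397 -0.2752893 ]
```

View pics/c4.png

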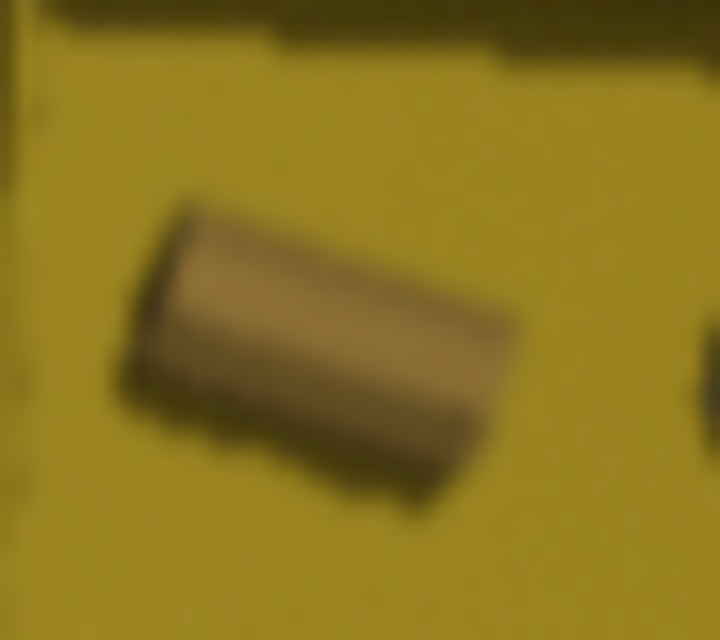

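View pics/c5.png

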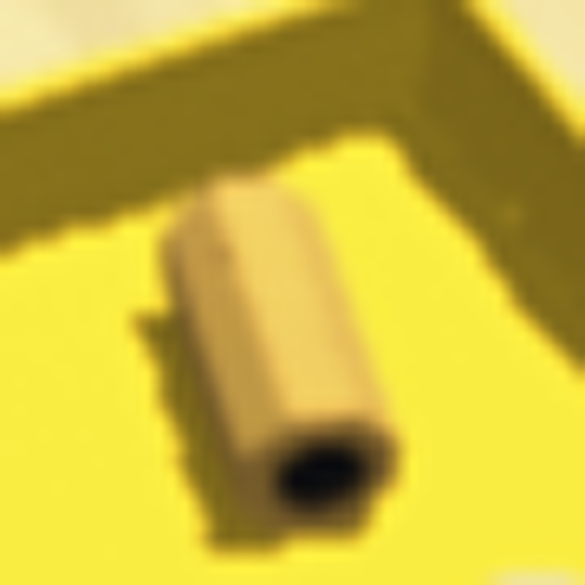

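Run:
```python
from h import *
f=lambda a,b:(325+a/13-.5,265+b/13-.5)
print('hole',onz('side',*f(322,475),.02)[:2])
A,B=onz('side',*f(335,420),.035)[:2],onz('side',*f(243,182),.035)[:2]
v=B-A;print('top flat',A,B,(A+B)/2,np.linalg.norm(v),np.arctan2(-v[0],v[1]))
g=lambda a,b:(365+a/16-.5,180+b/16-.5)
# top flat in top view: bright band
A,B=onz('top',*g(175,290),.035)[:2],onz('top',*g(500,375),.035)[:2]
v=A-B;print('top flat',A,B,(A+B)/2,np.linalg.norm(v),np.arctan2(-v[0],v[1]))
for p in([.56,-.235,.02],):print(proj('top',p),proj('side',p))
s=arm.sense()
from scipy.spatial.transform import Rotation as R
print(R.from_rotvec(s['orientation']).as_matrix().round(3))
```

```text
hole [ 0.55434295 -0.26085626]
top flat [ 0.5550173  -0.26213476] [ 0.57345678 -0.20451509] [ 0.56423704 -0.23332492] 0.0604982737445436 -0.30972165321520345
top flat [ 0.56947697 -0.20372023] [ 0.55512011 -0.25944223] [ 0.56229854 -0.23158123] 0.057541819800197375 -0.252166966409366
(np.float64(385.4690182603924), np.float64(201.90331395155363)) (np.float64(345.1366059204628), np.float64(292.9926670867395))
[[-0.    -0.945  0.328]
 [-0.001  0.328  0.945]
 [-1.    -0.    -0.001]]
```

```bash
cat >> h.py <<'E'
from scipy.spatial.transform import Rotation as R
def go(x,y,z,ang):
    s=arm.sense();M=R.from_rotvec(s['orientation']).as_matrix()
    d=M.T@(np.array([x,y,z])-s['eef_pos'])*100
    a=np.arctan2(M[1,2],M[0,2]);tw=(a-ang+np.pi/2)%np.pi-np.pi/2
    print('t',round(s['time'],2),'eef',s['eef_pos'].round(4),'zang',round(a,3),'down',M[:,0].round(3),'F',s['ft_force'].round(1),'w',round(s['gripper_width'],4),'q',s['joint_pos'].round(2))
    print('tx %.2f ty %.2f tz %.2f twist %.3f'%(*d,tw))
E
python3 -c "
from h import *
go(.563,-.232,.17,-.30)"
```

```text
t 0.1 eef [0.2046 0.5901 0.192 ] zang 1.237 down [-0.    -0.001 -1.   ] F [0.1 0.2 0.1] w 0.0919 q [ 1.23  0.35  1.63 -0.    1.16 -0.  ]
tx 2.28 ty -60.79 tz -65.93 twist 1.537
```

arm_command([
  {"jaw": 102, "tx": 0, "ty": -60.8, "tz": -65.9, "twist": 1.537},
  {"jaw": 102, "tx": 0, "ty": -60.8, "tz": -65.9, "twist": 1.537},
  {"jaw": 102, "tx": 0, "ty": -60.8, "tz": -65.9, "twist": 1.537},
  {"jaw": 102, "tx": 0, "ty": -60.8, "tz": -65.9, "twist": 1.537},
  {"jaw": 102, "tx": 0, "ty": -60.8, "tz": -65.9, "twist": 1.537},
  {"jaw": 102, "tx": 0, "ty": -60.8, "tz": -65.9, "twist": 1.537},
  {"jaw": 102, "tx": 0, "ty": -60.8, "tz": -65.9, "twist": 1.537},
  {"jaw": 102, "tx": 0, "ty": -60.8, "tz": -65.9, "twist": 1.537},
  {"jaw": 102, "tx": 0, "ty": -60.8, "tz": -65.9, "twist": 1.537},
  {"jaw": 102, "tx": 0, "ty": -60.8, "tz": -65.9, "twist": 1.537},
])

```text
time: 0.93
eef_pos: [0.3715, 0.2066, 0.1926]
orientation: [0.015, 1.571, -0.015]
ft_force: [1.0, 0.7, 0.2]
gripper_width: 0.0555
```

```bash
python3 -c "
from h import *
go(.563,-.232,.17,-.30)"
```

```text
t 0.93 eef [0.3715 0.2066 0.1926] zang -0.019 down [ 0.  0. -1.] F [1.  0.7 0.2] w 0.0555 q [ 0.5   0.03  2.04 -0.    1.07  0.52]
tx 2.26 ty -43.50 tz 19.97 twist 0.281
```

arm_command([
  {"jaw": 102, "tx": 1, "ty": -43.5, "tz": 20, "twist": 0.281},
  {"jaw": 102, "tx": 1, "ty": -43.5, "tz": 20, "twist": 0.281},
  {"jaw": 102, "tx": 1, "ty": -43.5, "tz": 20, "twist": 0.281},
  {"jaw": 102, "tx": 1, "ty": -43.5, "tz": 20, "twist": 0.281},
  {"jaw": 102, "tx": 1, "ty": -43.5, "tz": 20, "twist": 0.281},
  {"jaw": 102, "tx": 1, "ty": -43.5, "tz": 20, "twist": 0.281},
  {"jaw": 102, "tx": 1, "ty": -43.5, "tz": 20, "twist": 0.281},
  {"jaw": 102, "tx": 1, "ty": -43.5, "tz": 20, "twist": 0.281},
  {"jaw": 102, "tx": 1, "ty": -43.5, "tz": 20, "twist": 0.281},
  {"jaw": 102, "tx": 1, "ty": -43.5, "tz": 20, "twist": 0.281},
])

```text
time: 1.77
eef_pos: [0.5406, -0.1743, 0.1835]
orientation: [0.231, 1.559, -0.231]
ft_force: [0.3, 0.6, 0.4]
gripper_width: 0.055
```

```bash
python3 -c "
from h import *
go(.563,-.232,.08,-.30)"
```

```text
t 1.77 eef [ 0.5406 -0.1743  0.1835] zang -0.294 down [-0.  0. -1.] F [0.3 0.6 0.4] w 0.055 q [-0.31  0.27  1.77  0.    1.1  -0.02]
tx 10.35 ty -4.87 tz 3.82 twist 0.006
```

arm_command([
  {"jaw": 102, "tx": 3, "ty": -4.8, "tz": 3.8, "twist": 0.006},
  {"jaw": 102, "tx": 7, "ty": -4.8, "tz": 3.8, "twist": 0.006},
  {"jaw": 102, "tx": 10.3, "ty": -4.8, "tz": 3.8, "twist": 0.006},
  {"jaw": 102, "tx": 10.3, "ty": -4.8, "tz": 3.8, "twist": 0.006},
  {"jaw": 102, "tx": 10.3, "ty": -4.8, "tz": 3.8, "twist": 0.006},
  {"jaw": 102, "tx": 10.3, "ty": -4.8, "tz": 3.8, "twist": 0.006},
])

```text
time: 2.27
eef_pos: [0.563, -0.2286, 0.0818]
orientation: [0.236, 1.558, -0.235]
ft_force: [0.4, -0.0, 1.4]
gripper_width: 0.0552
```

Run:
```python
from h import *
go(.563,-.232,.009,-.30)
im=imaging.get_image('side');crop('s',im,(280,200,420,340),4.2,'pics/s1.png')
im=imaging.get_image('top');crop('s',im,(340,150,460,270),4.5,'pics/t1.png')
```

```text
t 2.27 eef [ 0.563  -0.2286  0.0818] zang -0.3 down [-0.  0. -1.] F [ 0.4 -0.   1.4] w 0.0552 q [-0.39  0.45  1.76  0.    0.93 -0.09]
tx 7.28 ty -0.33 tz 0.10 twist 0.000
```

View pics/s1.png

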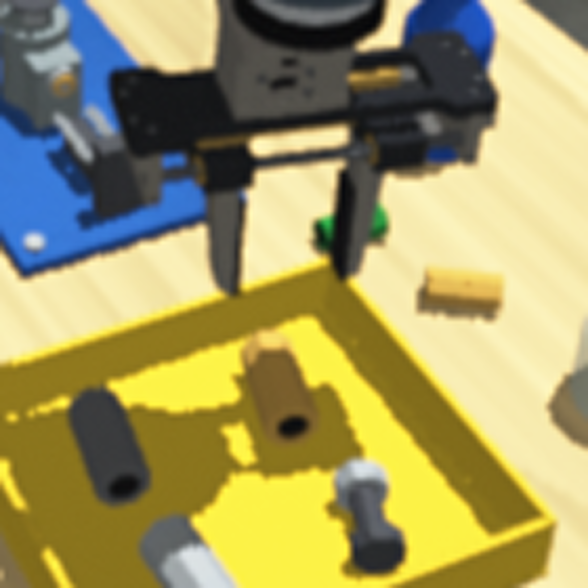

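View pics/t1.png

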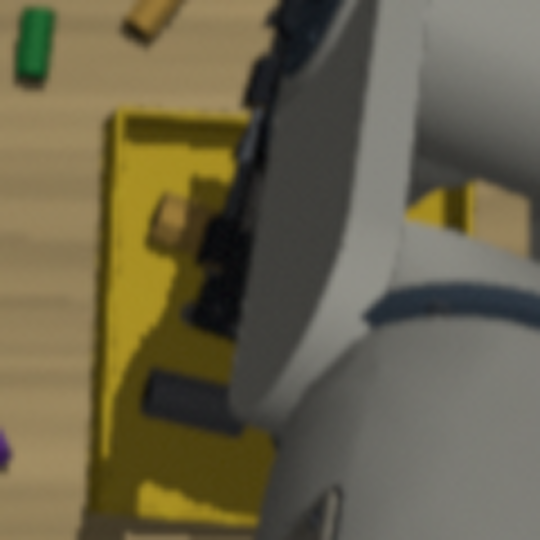

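arm_command([
  {"jaw": 102, "tx": 2.5, "ty": -0.3, "tz": 0},
  {"jaw": 102, "tx": 5, "ty": -0.3, "tz": 0},
  {"jaw": 102, "tx": 7.2, "ty": -0.3, "tz": 0},
  {"jaw": 102, "tx": 7.2, "ty": -0.3, "tz": 0},
  {"jaw": 102, "tx": 7.2, "ty": -0.3, "tz": 0},
  {"jaw": 102, "tx": 7.2, "ty": -0.3, "tz": 0},
])

```text
invalid input
```

Run:
```python
from h import *
go(.563,-.232,.009,-.30)
im=imaging.get_image('side');crop('s',im,(300,230,400,320),6,'pics/s2.png')
```

```text
t 2.37 eef [ 0.5643 -0.2288  0.0834] zang -0.299 down [ 0.003 -0.001 -1.   ] F [ 0.2  0.2 -0.5] w 0.0552 q [-0.39  0.45  1.76  0.    0.93 -0.09]
tx 7.44 ty -0.34 tz -0.05 twist 0.001
```

View pics/s2.png

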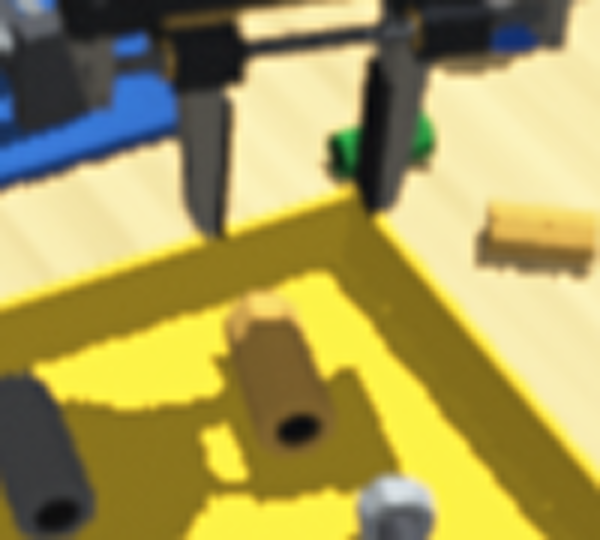

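arm_command([
  {"jaw": 102, "tx": 2.5, "ty": -0.3, "tz": 0, "twist": 0},
  {"jaw": 102, "tx": 5, "ty": -0.3, "tz": 0, "twist": 0},
  {"jaw": 102, "tx": 7.2, "ty": -0.3, "tz": 0, "twist": 0},
  {"jaw": 102, "tx": 7.2, "ty": -0.3, "tz": 0, "twist": 0},
  {"jaw": 102, "tx": 7.2, "ty": -0.3, "tz": 0, "twist": 0},
  {"jaw": 102, "tx": 7.2, "ty": -0.3, "tz": 0, "twist": 0},
])

```text
time: 2.92
eef_pos: [0.5634, -0.2322, 0.011]
orientation: [0.235, 1.555, -0.236]
ft_force: [-0.1, -0.1, -0.2]
gripper_width: 0.0549
```

Run:
```python
from h import *
go(.563,-.232,.009,-.30)
im=imaging.get_image('side');crop('s',im,(300,230,400,320),6,'pics/s3.png')
```

```text
t 2.92 eef [ 0.5634 -0.2322  0.011 ] zang -0.3 down [ 0.002 -0.001 -1.   ] F [-0.1 -0.1 -0.2] w 0.0549 q [-0.39  0.55  1.8   0.    0.8  -0.09]
tx 0.20 ty 0.00 tz -0.04 twist 0.000
```

View pics/s3.png

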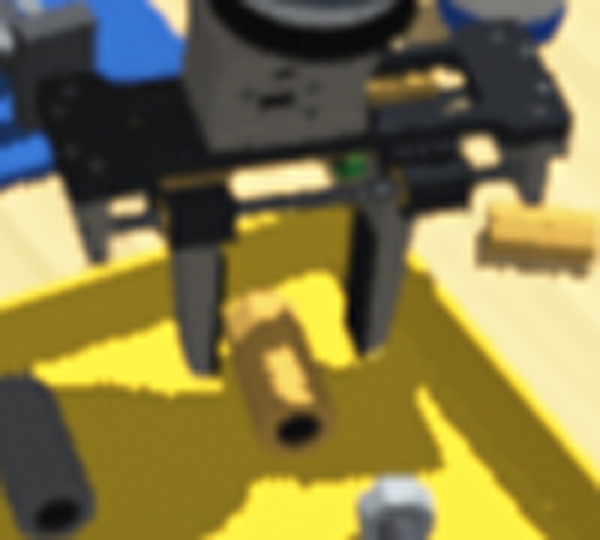

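arm_command([
  {"jaw": 140, "tx": 0.2, "ty": 0, "tz": 0, "twist": 0},
  {"jaw": 160, "tx": 0.2, "ty": 0, "tz": 0, "twist": 0},
  {"jaw": 200, "tx": 0.2, "ty": 0, "tz": 0, "twist": 0},
  {"jaw": 230, "tx": 0.2, "ty": 0, "tz": 0, "twist": 0},
  {"jaw": 230, "tx": 0.2, "ty": 0, "tz": 0, "twist": 0},
  {"jaw": 230, "tx": 0.2, "ty": 0, "tz": 0, "twist": 0},
  {"jaw": 230, "tx": -1.5, "ty": 0, "tz": 0, "twist": 0},
  {"jaw": 230, "tx": -4, "ty": 0, "tz": 0, "twist": 0},
  {"jaw": 230, "tx": -8, "ty": 0, "tz": 0, "twist": 0},
  {"jaw": 230, "tx": -11, "ty": 0, "tz": 0, "twist": 0},
], grip_force=25)

```text
time: 3.8
eef_pos: [0.5619, -0.2319, 0.1207]
orientation: [0.236, 1.558, -0.235]
ft_force: [0.7, -0.9, 1.0]
gripper_width: 0.0088
```

Run:
```python
from h import *
go(.568,-.002,.13,-.062)
im=imaging.get_image('side');crop('s',im,(280,160,420,320),3.7,'pics/s4.png')
```

```text
t 3.8 eef [ 0.5619 -0.2319  0.1207] zang -0.3 down [-0.  0. -1.] F [ 0.7 -0.9  1. ] w 0.0088 q [-0.39  0.4   1.74 -0.    1.   -0.09]
tx -0.93 ty 22.15 tz -6.21 twist -0.238
```

View pics/s4.png

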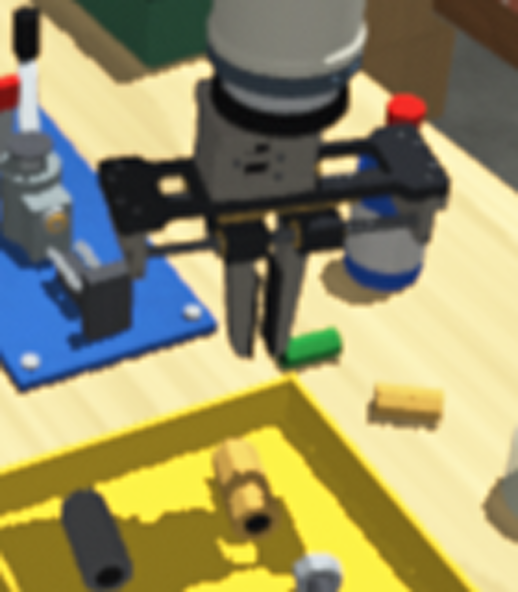

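Run:
```python
from h import *
im=imaging.get_image('side');crop('s',im,(325,265,370,310),13,'pics/s5.png')
go(.563,-.232,.009,-.3)
```

```text
t 3.9 eef [ 0.5652 -0.2333  0.1242] zang -0.3 down [ 0.008 -0.003 -1.   ] F [ 0.2 -0.6 -0.8] w 0.0088 q [-0.39  0.4   1.73 -0.    1.   -0.09]
tx 11.52 ty 0.07 tz -0.34 twist 0.000
```

View pics/s5.png

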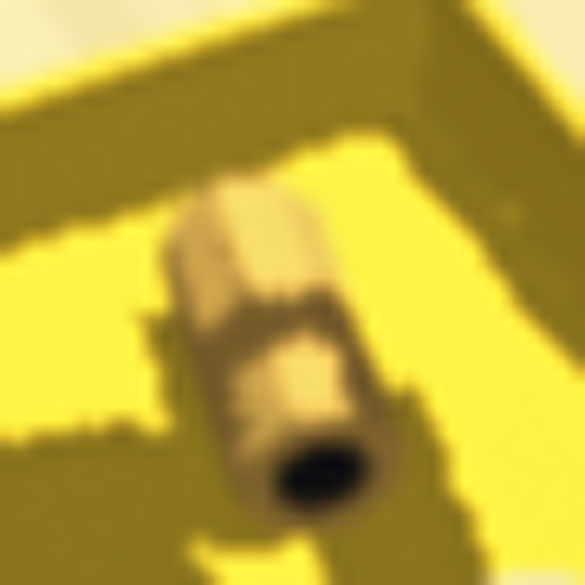

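arm_command([
  {"jaw": 102, "tx": 0, "ty": 0, "tz": -0.1, "twist": 0},
  {"jaw": 102, "tx": 2, "ty": 0, "tz": -0.1, "twist": 0},
  {"jaw": 102, "tx": 4, "ty": 0, "tz": -0.1, "twist": 0},
  {"jaw": 102, "tx": 6, "ty": 0, "tz": -0.1, "twist": 0},
  {"jaw": 102, "tx": 6, "ty": 0, "tz": -0.1, "twist": 0},
])

```text
time: 4.32
eef_pos: [0.5572, -0.23, 0.0537]
orientation: [0.237, 1.566, -0.234]
ft_force: [-1.1, 0.5, -0.1]
gripper_width: 0.04
```

Run:
```python
from h import *
go(.563,-.232,.009,-.3)
```

```text
t 4.32 eef [ 0.5572 -0.23    0.0537] zang -0.3 down [-0.008  0.003 -1.   ] F [-1.1  0.5 -0.1] w 0.04 q [-0.39  0.48  1.78 -0.    0.88 -0.09]
tx 4.47 ty -0.02 tz 0.65 twist 0.000
```

arm_command([
  {"jaw": 102, "tx": 0, "ty": 0, "tz": 0.1, "twist": 0},
  {"jaw": 102, "tx": 2, "ty": 0, "tz": 0.1, "twist": 0},
  {"jaw": 102, "tx": 4, "ty": 0, "tz": 0.1, "twist": 0},
  {"jaw": 102, "tx": 4.8, "ty": 0, "tz": 0.1, "twist": 0},
  {"jaw": 102, "tx": 4.8, "ty": 0, "tz": 0.1, "twist": 0},
  {"jaw": 102, "tx": 4.8, "ty": 0, "tz": 0.1, "twist": 0},
])

```text
time: 4.82
eef_pos: [0.5622, -0.232, 0.0114]
orientation: [0.235, 1.558, -0.235]
ft_force: [0.3, -0.2, 0.0]
gripper_width: 0.0552
```

Run:
```python
from h import *
go(.563,-.232,.009,-.3)
im=imaging.get_image('side');crop('s',im,(300,230,400,320),6,'pics/s6.png')
go(.563,-.232,.009,-.3)
```

```text
t 4.82 eef [ 0.5622 -0.232   0.0114] zang -0.3 down [-0.  0. -1.] F [ 0.3 -0.2  0. ] w 0.0552 q [-0.39  0.55  1.8  -0.    0.8  -0.09]
tx 0.24 ty 0.02 tz 0.07 twist 0.000
t 4.87 eef [ 0.5627 -0.2322  0.0119] zang -0.3 down [ 0.001 -0.    -1.   ] F [0.3 0.4 0.2] w 0.0551 q [-0.39  0.55  1.8  -0.    0.8  -0.09]
tx 0.29 ty 0.03 tz 0.03 twist -0.000
```

View pics/s6.png

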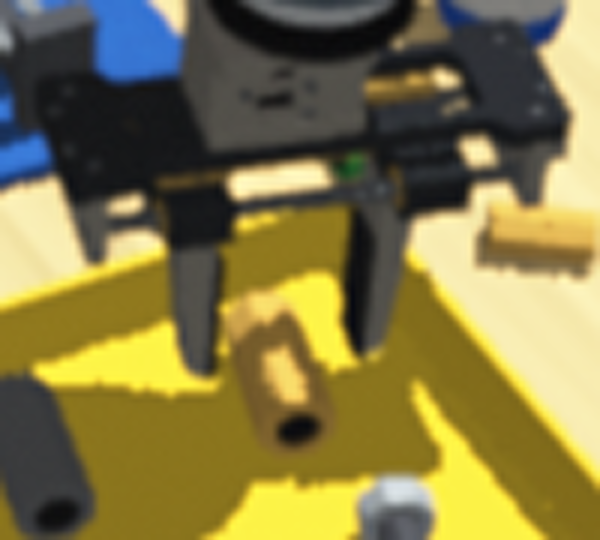

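Run:
```python
from h import *
print(proj('side',[.5627,-.2322,.0119]),onz('side',348,290.6,.0119),onz('side',348,290.6,.02))
for y in (-.03,0,.03):
  print(proj('side',[.563+.295*y,-.232+.955*y,.035]),proj('side',[.563+.295*y,-.232+.955*y,.02]))
```

```text
(np.float64(345.2217142418548), np.float64(294.22168250278344)) [ 0.57515239 -0.22540184  0.0119    ] [ 0.57031555 -0.23167852  0.02      ]
(np.float64(349.5920806001304), np.float64(296.5169240619538)) (np.float64(349.14993200924346), np.float64(301.00887564033144))
(np.float64(345.8995296968157), np.float64(287.2719742465904)) (np.float64(345.496018413913), np.float64(291.74019812555406))
(np.float64(342.36373512040507), np.float64(278.4194914312532)) (np.float64(341.99602323011186), np.float64(282.8619568055119))
```

arm_command([
  {"jaw": 102, "tx": 0.4, "ty": 0, "tz": 0, "twist": 0},
  {"jaw": 102, "tx": 0.4, "ty": 0, "tz": 0, "twist": 0},
  {"jaw": 235, "tx": 0.4, "ty": 0, "tz": 0, "twist": 0},
  {"jaw": 235, "tx": 0.4, "ty": 0, "tz": 0, "twist": 0},
  {"jaw": 235, "tx": 0.4, "ty": 0, "tz": 0, "twist": 0},
  {"jaw": 235, "tx": 0.4, "ty": 0, "tz": 0, "twist": 0},
  {"jaw": 235, "tx": 0.4, "ty": 0, "tz": 0, "twist": 0},
  {"jaw": 235, "tx": 0.4, "ty": 0, "tz": 0, "twist": 0},
], grip_force=30)

```text
time: 5.53
eef_pos: [0.5634, -0.2324, 0.0078]
orientation: [0.235, 1.555, -0.236]
ft_force: [0.2, -0.0, 7.6]
gripper_width: 0.0207
```

Run:
```python
from h import *
go(.563,-.232,.009,-.3)
im=imaging.get_image('side');crop('s',im,(300,230,400,320),6,'pics/s7.png')
```

```text
t 5.53 eef [ 0.5634 -0.2324  0.0078] zang -0.3 down [ 0.003 -0.001 -1.   ] F [ 0.2 -0.   7.6] w 0.0207 q [-0.39  0.55  1.8   0.    0.79 -0.09]
tx -0.12 ty 0.03 tz -0.05 twist -0.000
```

View pics/s7.png

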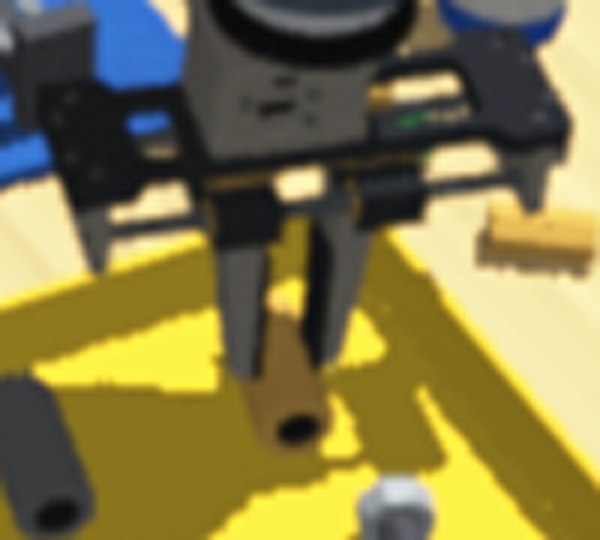

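Run:
```python
from h import *
for z in (.005,.01,.02,.03,.035): print(z,onz('side',347.5,292,z)[:2].round(4))
s=arm.sense();print(s['eef_pos'],s['ft_force'],s['gripper_width'])
```

```text
0.005 [ 0.5756 -0.2234]
0.01 [ 0.5727 -0.2272]
0.02 [ 0.5667 -0.2349]
0.03 [ 0.5608 -0.2426]
0.035 [ 0.5578 -0.2465]
[ 0.56340075 -0.23242756  0.00792609] [ 0.57626431 -0.2095374   8.73292936] 0.020380275543953854
```

Run:
```python
from h import *
for z in (.11,.12,.13,.14,.15): print(z,onz('side',349.6,256,z)[:2].round(4))
print(proj('side',[.562,-.232,.1207]))
```

```text
0.11 [ 0.581  -0.2116]
0.12 [ 0.5741 -0.2206]
0.13 [ 0.5673 -0.2296]
0.14 [ 0.5604 -0.2386]
0.15 [ 0.5536 -0.2475]
(np.float64(347.96145636871154), np.float64(260.4582156168804))
```

arm_command([
  {"jaw": 102, "tx": -0.4, "ty": 0, "tz": 0, "twist": 0},
  {"jaw": 102, "tx": -0.4, "ty": 0, "tz": 0, "twist": 0},
  {"jaw": 102, "tx": -0.4, "ty": 0, "tz": 0, "twist": 0},
  {"jaw": 102, "tx": -0.4, "ty": 0, "tz": 0, "twist": 0},
  {"jaw": 102, "tx": 0, "ty": 0, "tz": 0, "twist": 0},
  {"jaw": 102, "tx": 0.3, "ty": 0, "tz": 0, "twist": 0},
  {"jaw": 102, "tx": 0.6, "ty": 0, "tz": 0, "twist": 0},
  {"jaw": 102, "tx": 0.8, "ty": 0, "tz": 0, "twist": 0},
  {"jaw": 102, "tx": 0.8, "ty": 0, "tz": 0, "twist": 0},
])

```text
time: 6.33
eef_pos: [0.5615, -0.2317, -0.0019]
orientation: [0.236, 1.559, -0.235]
ft_force: [0.3, 0.6, 0.1]
gripper_width: 0.0555
```

Run:
```python
from h import *
go(.563,-.232,-.01,-.3)
im=imaging.get_image('side');crop('s',im,(300,230,400,320),6,'pics/s8.png')
go(.563,-.232,-.01,-.3)
```

```text
t 6.33 eef [ 0.5615 -0.2317 -0.0019] zang -0.3 down [-0.001  0.    -1.   ] F [0.3 0.6 0.1] w 0.0555 q [-0.39  0.57  1.8  -0.    0.78 -0.09]
tx 0.81 ty 0.02 tz 0.15 twist 0.000
t 6.38 eef [ 0.5617 -0.2318 -0.0016] zang -0.3 down [-0.001  0.    -1.   ] F [-0.3 -0.1 -0.7] w 0.0552 q [-0.39  0.56  1.8  -0.    0.78 -0.09]
tx 0.84 ty 0.02 tz 0.13 twist -0.000
```

View pics/s8.png

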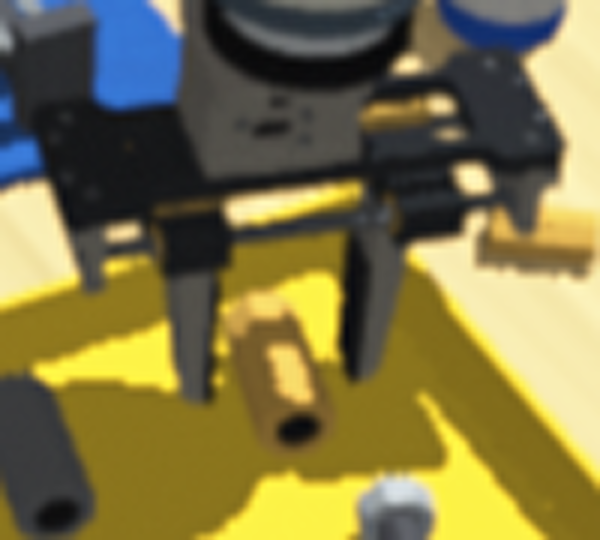

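arm_command([
  {"jaw": 102, "tx": 0.3, "ty": 0, "tz": 0, "twist": 0},
  {"jaw": 102, "tx": 0.6, "ty": 0, "tz": 0, "twist": 0},
  {"jaw": 102, "tx": 0.8, "ty": 0, "tz": 0, "twist": 0},
  {"jaw": 102, "tx": 0.8, "ty": 0, "tz": 0, "twist": 0},
  {"jaw": 102, "tx": 0.8, "ty": 0, "tz": 0, "twist": 0},
])

```text
time: 6.8
eef_pos: [0.5619, -0.2319, -0.0093]
orientation: [0.235, 1.558, -0.235]
ft_force: [0.6, 0.1, 0.0]
gripper_width: 0.055
```

Run:
```python
from h import *
go(.563,-.232,-.012,-.3)
im=imaging.get_image('side');crop('s',im,(300,230,400,320),6,'pics/s9.png')
```

```text
t 6.8 eef [ 0.5619 -0.2319 -0.0093] zang -0.3 down [-0.  0. -1.] F [0.6 0.1 0. ] w 0.055 q [-0.39  0.58  1.8  -0.    0.76 -0.09]
tx 0.27 ty 0.02 tz 0.11 twist 0.000
```

View pics/s9.png

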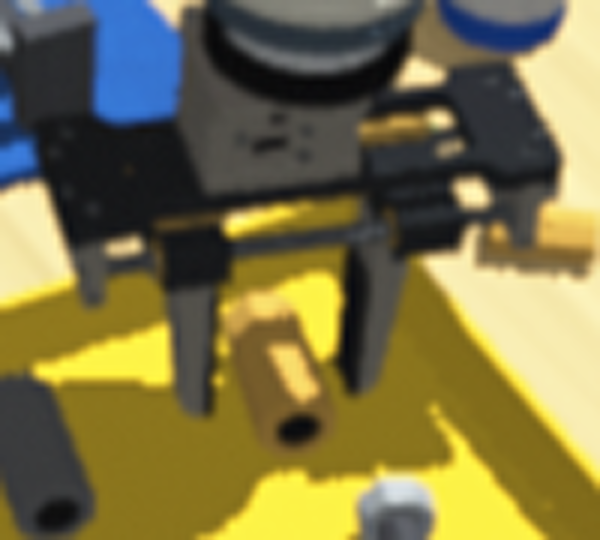

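arm_command([
  {"jaw": 102, "tx": 0.3, "ty": 0, "tz": 0, "twist": 0},
  {"jaw": 102, "tx": 0.3, "ty": 0, "tz": 0, "twist": 0},
  {"jaw": 150, "tx": 0.3, "ty": 0, "tz": 0, "twist": 0},
  {"jaw": 170, "tx": 0.3, "ty": 0, "tz": 0, "twist": 0},
  {"jaw": 235, "tx": 0.3, "ty": 0, "tz": 0, "twist": 0},
  {"jaw": 235, "tx": 0.3, "ty": 0, "tz": 0, "twist": 0},
  {"jaw": 235, "tx": 0.3, "ty": 0, "tz": 0, "twist": 0},
  {"jaw": 235, "tx": 0.3, "ty": 0, "tz": 0, "twist": 0},
], grip_force=30)

```text
time: 7.52
eef_pos: [0.5623, -0.232, -0.012]
orientation: [0.235, 1.557, -0.236]
ft_force: [1.0, 0.9, 1.0]
gripper_width: 0.03
```

Run:
```python
from h import *
go(.563,-.232,-.012,-.3)
```

```text
t 7.52 eef [ 0.5623 -0.232  -0.012 ] zang -0.3 down [ 0.001 -0.    -1.   ] F [1.  0.9 1. ] w 0.03 q [-0.39  0.58  1.81  0.    0.76 -0.09]
tx 0.00 ty 0.02 tz 0.06 twist 0.000
```

arm_command([
  {"jaw": 235, "tx": -2, "ty": 0, "tz": 0, "twist": 0},
  {"jaw": 235, "tx": -5, "ty": 0, "tz": 0, "twist": 0},
  {"jaw": 235, "tx": -8, "ty": 0, "tz": 0, "twist": 0},
  {"jaw": 235, "tx": -11, "ty": 0, "tz": 0, "twist": 0},
  {"jaw": 235, "tx": -11, "ty": 0, "tz": 0, "twist": 0},
  {"jaw": 235, "tx": -11, "ty": 0, "tz": 0, "twist": 0},
])

```text
time: 8.02
eef_pos: [0.5629, -0.2323, 0.0993]
orientation: [0.235, 1.555, -0.236]
ft_force: [0.8, 0.7, -2.5]
gripper_width: 0.0296
```

Run:
```python
from h import *
go(.568,-.002,.10,-.062)
im=imaging.get_image('side');crop('s',im,(280,160,420,320),3.7,'pics/s10.png')
```

```text
t 8.02 eef [ 0.5629 -0.2323  0.0993] zang -0.3 down [ 0.003 -0.001 -1.   ] F [ 0.8  0.7 -2.5] w 0.0296 q [-0.39  0.43  1.75 -0.    0.96 -0.09]
tx -0.10 ty 22.15 tz -6.32 twist -0.238
```

View pics/s10.png

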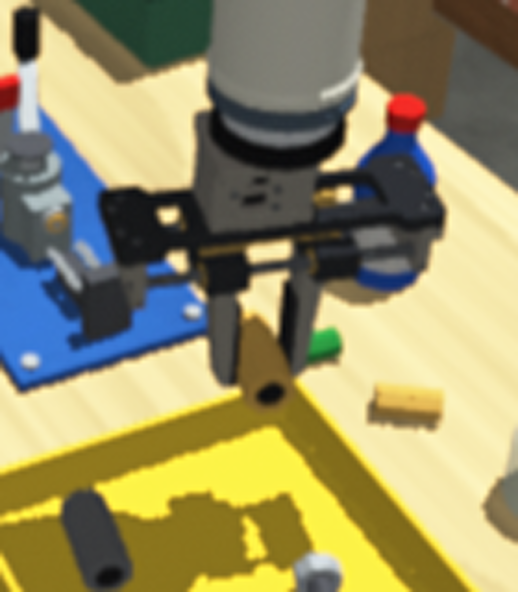

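arm_command([
  {"jaw": 235, "tx": 0, "ty": 4, "tz": -1.1, "twist": -0.05},
  {"jaw": 235, "tx": 0, "ty": 8, "tz": -2.2, "twist": -0.1},
  {"jaw": 235, "tx": 0, "ty": 12, "tz": -3.4, "twist": -0.15},
  {"jaw": 235, "tx": 0, "ty": 16, "tz": -4.5, "twist": -0.2},
  {"jaw": 235, "tx": 0, "ty": 19.5, "tz": -5.6, "twist": -0.23},
  {"jaw": 235, "tx": 0, "ty": 22.1, "tz": -6.3, "twist": -0.238},
  {"jaw": 235, "tx": 0, "ty": 22.1, "tz": -6.3, "twist": -0.238},
  {"jaw": 235, "tx": 0, "ty": 22.1, "tz": -6.3, "twist": -0.238},
])

```text
time: 8.73
eef_pos: [0.5657, -0.0009, 0.096]
orientation: [0.046, 1.574, -0.047]
ft_force: [0.4, -0.1, -2.7]
gripper_width: 0.0299
```

Run:
```python
from h import *
go(.568,-.002,.06,-.062)
im=imaging.get_image('side');crop('s',im,(250,130,350,230),6,'pics/s11.png')
im=imaging.get_image('top');crop('s',im,(200,140,340,240),5.7,'pics/t11.png')
go(.568,-.002,.06,-.062)
```

```text
t 8.73 eef [ 0.5657 -0.0009  0.096 ] zang -0.059 down [-0.003 -0.    -1.   ] F [ 0.4 -0.1 -2.7] w 0.0299 q [-0.    0.38  1.84 -0.    0.93  0.06]
tx 3.60 ty -0.10 tz 0.25 twist 0.003
t 8.83 eef [ 0.5662 -0.0027  0.0965] zang -0.062 down [-0.002 -0.    -1.   ] F [-0.2  0.2 -1.1] w 0.0298 q [-0.01  0.37  1.84 -0.    0.93  0.05]
tx 3.65 ty 0.08 tz 0.19 twist 0.000
```

View pics/s11.png

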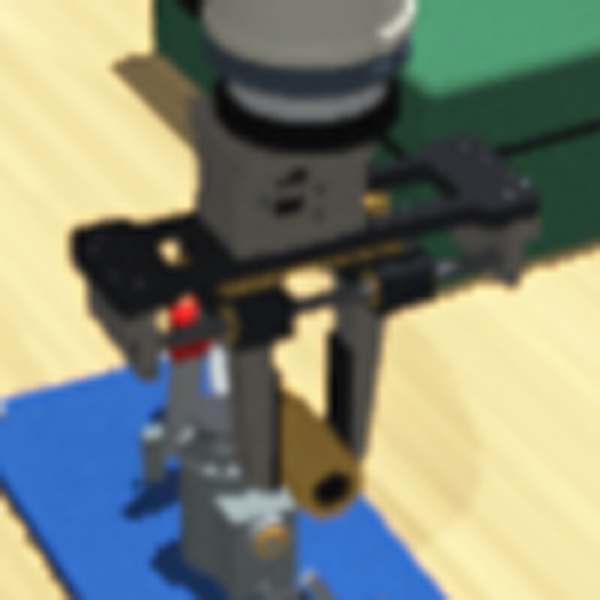

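View pics/t11.png

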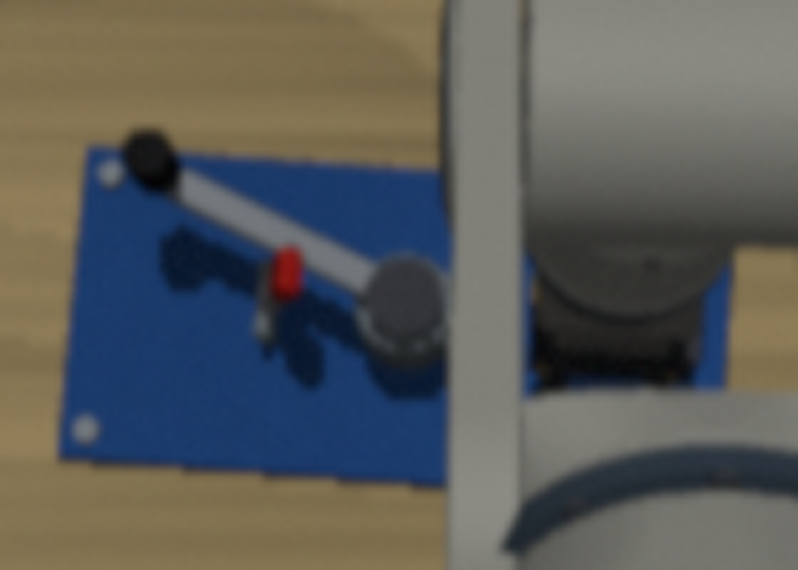

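Run:
```python
from h import *
fy=np.array([.062,.998]);
e=onz('side',304.9,210.8,.1285)[:2];print('end',e,'centre',e+.03*fy)
print('V',proj('side',[.568,-.002,.05]),proj('top',[.568,-.002,.04]))
go(.568,-.002,.06,-.062)
```

```text
end [ 0.56452978 -0.03077612] centre [ 0.56638978 -0.00083612]
V (np.float64(300.39637239490287), np.float64(228.24753110889526)) (np.float64(302.7666071665672), np.float64(197.18607123568412))
t 8.83 eef [ 0.5662 -0.0027  0.0965] zang -0.062 down [-0.002 -0.    -1.   ] F [-0.2  0.2 -1.1] w 0.0298 q [-0.01  0.37  1.84 -0.    0.93  0.05]
tx 3.65 ty 0.08 tz 0.19 twist 0.000
```

arm_command([
  {"jaw": 235, "tx": 2, "ty": 0, "tz": 0.15, "twist": 0},
  {"jaw": 235, "tx": 4, "ty": 0, "tz": 0.15, "twist": 0},
  {"jaw": 235, "tx": 5.5, "ty": 0, "tz": 0.15, "twist": 0},
  {"jaw": 235, "tx": 5.5, "ty": 0, "tz": 0.15, "twist": 0},
  {"jaw": 235, "tx": 5.5, "ty": 0, "tz": 0.15, "twist": 0},
  {"jaw": 235, "tx": 5.5, "ty": 0, "tz": 0.15, "twist": 0},
])

```text
time: 9.33
eef_pos: [0.569, -0.0032, 0.0434]
orientation: [0.05, 1.57, -0.05]
ft_force: [0.9, 0.3, -2.5]
gripper_width: 0.0296
```

Run:
```python
from h import *
im=imaging.get_image('side');crop('s',im,(250,150,350,250),6,'pics/s12.png')
go(.568,-.002,.021,-.062)
```

```text
t 9.38 eef [ 0.5694 -0.0029  0.0437] zang -0.063 down [ 0.001 -0.    -1.   ] F [-0.   0.8 -2.2] w 0.0298 q [-0.01  0.45  1.87 -0.    0.82  0.06]
tx 2.27 ty 0.09 tz -0.14 twist -0.001
```

View pics/s12.png

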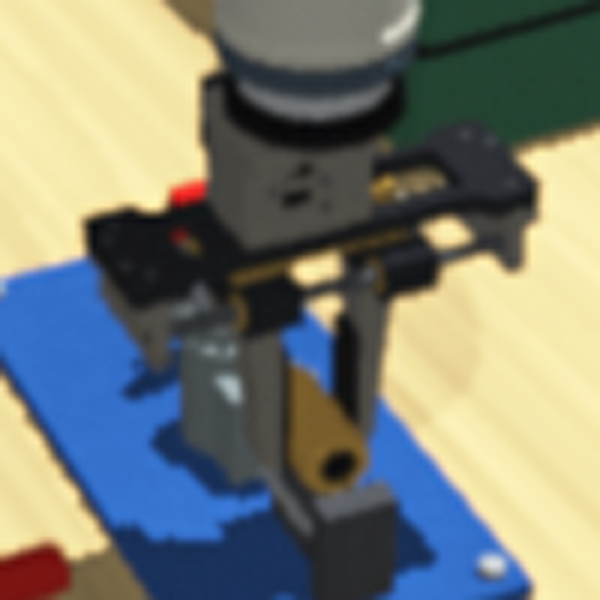

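arm_command([
  {"jaw": 235, "tx": 0.8, "ty": 0.05, "tz": -0.1, "twist": 0},
  {"jaw": 235, "tx": 1.5, "ty": 0.05, "tz": -0.1, "twist": 0},
  {"jaw": 235, "tx": 2.0, "ty": 0.05, "tz": -0.1, "twist": 0},
  {"jaw": 235, "tx": 2.2, "ty": 0.05, "tz": -0.1, "twist": 0},
  {"jaw": 235, "tx": 2.2, "ty": 0.05, "tz": -0.1, "twist": 0},
  {"jaw": 235, "tx": 2.2, "ty": 0.05, "tz": -0.1, "twist": 0},
])

```text
time: 9.88
eef_pos: [0.5675, -0.0017, 0.0207]
orientation: [0.049, 1.571, -0.049]
ft_force: [-0.9, 0.5, -2.0]
gripper_width: 0.0295
```

Run:
```python
from h import *
im=imaging.get_image('side');crop('s',im,(250,150,350,250),6,'pics/s13.png')
go(.568,-.002,.018,-.062)
```

```text
t 9.93 eef [ 0.5676 -0.0016  0.0208] zang -0.062 down [-0.  0. -1.] F [-0.1  0.1 -1.9] w 0.0298 q [-0.01  0.48  1.88  0.    0.77  0.06]
tx 0.28 ty -0.03 tz 0.04 twist 0.000
```

View pics/s13.png

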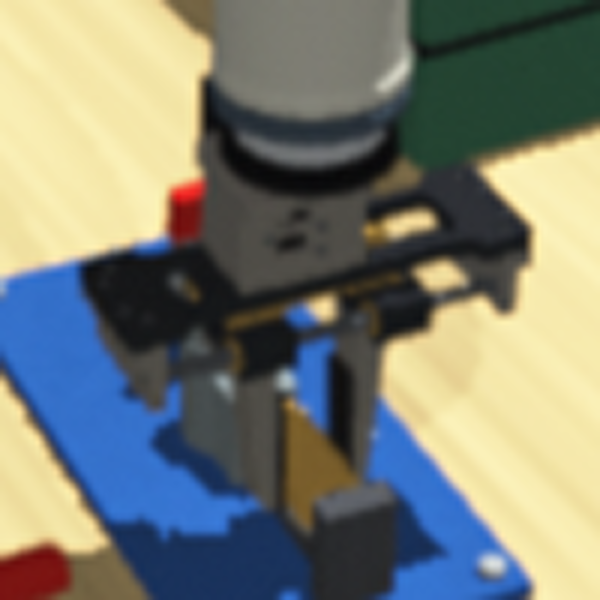

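arm_command([
  {"jaw": 235, "tx": 0.15, "ty": 0, "tz": 0.02, "twist": 0},
  {"jaw": 235, "tx": 0.25, "ty": 0, "tz": 0.02, "twist": 0},
  {"jaw": 235, "tx": 0.25, "ty": 0, "tz": 0.02, "twist": 0},
  {"jaw": 235, "tx": 0.25, "ty": 0, "tz": 0.02, "twist": 0},
])

```text
time: 10.27
eef_pos: [0.569, -0.0018, 0.0188]
orientation: [0.049, 1.568, -0.049]
ft_force: [2.5, -1.0, 0.1]
gripper_width: 0.0295
```

arm_command([
  {"jaw": 165, "tx": 0, "ty": 0, "tz": 0, "twist": 0},
  {"jaw": 150, "tx": 0, "ty": 0, "tz": 0, "twist": 0},
  {"jaw": 120, "tx": 0, "ty": 0, "tz": 0, "twist": 0},
  {"jaw": 100, "tx": 0, "ty": 0, "tz": 0, "twist": 0},
  {"jaw": 90, "tx": 0, "ty": 0, "tz": 0, "twist": 0},
])

```text
time: 10.68
eef_pos: [0.5674, -0.0017, 0.0182]
orientation: [0.049, 1.571, -0.049]
ft_force: [0.2, -0.2, 0.1]
gripper_width: 0.0559
```

Run:
```python
from h import *
im=imaging.get_image('side');crop('s',im,(250,150,350,250),6,'pics/s14.png')
go(.568,-.002,.13,-.062)
```

```text
t 10.73 eef [ 0.5675 -0.0017  0.0182] zang -0.062 down [-0.001  0.    -1.   ] F [-0.3  0.4  0.4] w 0.0583 q [-0.01  0.49  1.89  0.    0.77  0.06]
tx -11.18 ty -0.02 tz 0.04 twist -0.000
```

View pics/s14.png

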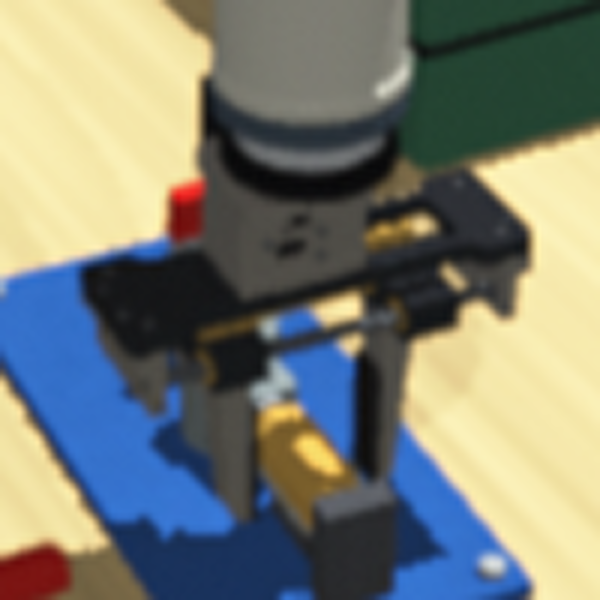

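arm_command([
  {"jaw": 90, "tx": -2, "ty": 0, "tz": 0, "twist": 0},
  {"jaw": 90, "tx": -5, "ty": 0, "tz": 0, "twist": 0},
  {"jaw": 90, "tx": -8.5, "ty": 0, "tz": 0, "twist": 0},
  {"jaw": 255, "tx": -12, "ty": 0, "tz": 0, "twist": 0},
  {"jaw": 255, "tx": -12, "ty": 3.6, "tz": 0, "twist": 0},
  {"jaw": 255, "tx": -12, "ty": 7.2, "tz": 0.4, "twist": 0},
  {"jaw": 255, "tx": -12, "ty": 10.8, "tz": 0.4, "twist": 0},
  {"jaw": 255, "tx": -12, "ty": 10.8, "tz": 0.4, "twist": 0},
  {"jaw": 255, "tx": -12, "ty": 10.8, "tz": 0.4, "twist": 0},
])

```text
time: 11.48
eef_pos: [0.5783, 0.1072, 0.1383]
orientation: [0.046, 1.571, -0.046]
ft_force: [0.2, 0.1, -0.5]
gripper_width: 0.0216
```

Run:
```python
from h import *
im=imaging.get_image('side');crop('s',im,(230,120,350,250),4.6,'pics/s15.png')
go(.5785,.107,.083,-.062)
```

```text
t 11.53 eef [0.5781 0.106  0.1381] zang -0.06 down [-0.001 -0.001 -1.   ] F [-0.3  0.4  0.7] w 0.0176 q [ 0.18  0.35  1.77 -0.    1.02  0.24]
tx 5.51 ty 0.10 tz 0.03 twist 0.002
```

View pics/s15.png

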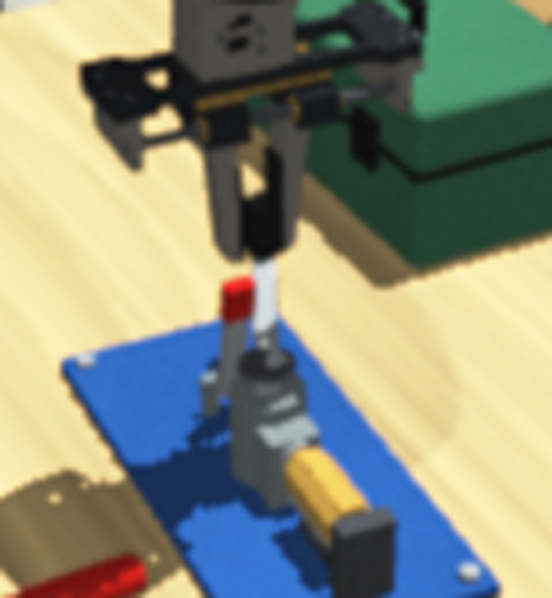

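arm_command([
  {"jaw": 255, "tx": 2.5, "ty": 0, "tz": 0, "twist": 0},
  {"jaw": 255, "tx": 5, "ty": 0, "tz": 0, "twist": 0},
  {"jaw": 255, "tx": 5.4, "ty": 0, "tz": 0, "twist": 0},
  {"jaw": 255, "tx": 5.4, "ty": 0, "tz": 0, "twist": 0},
  {"jaw": 255, "tx": 5.4, "ty": 0, "tz": 0, "twist": 0},
])

```text
time: 11.95
eef_pos: [0.5787, 0.1049, 0.0848]
orientation: [0.049, 1.571, -0.05]
ft_force: [0.4, -0.4, 0.7]
gripper_width: 0.0004
```

Run:
```python
from h import *
im=imaging.get_image('side');crop('s',im,(230,120,350,250),4.6,'pics/s16.png')
go(.583,.180,.083,-.062)
```

```text
t 12.0 eef [0.5793 0.1052 0.0854] zang -0.063 down [ 0.001  0.    -1.   ] F [ 0.1 -0.6 -0.6] w 0.0002 q [ 0.18  0.42  1.8  -0.    0.92  0.24]
tx 0.25 ty 7.49 tz -0.10 twist -0.001
```

View pics/s16.png

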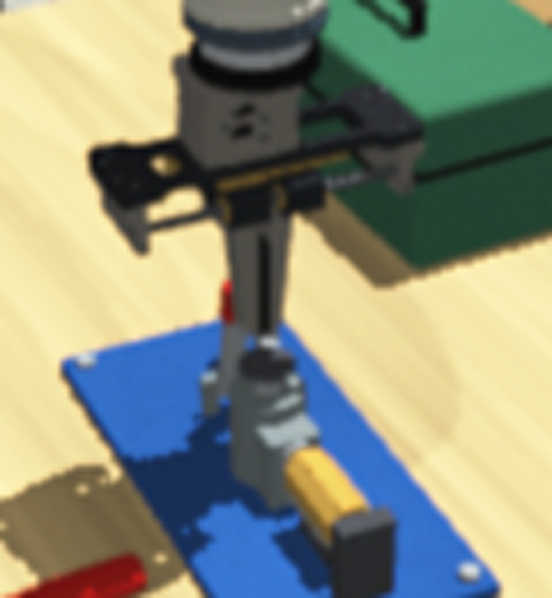

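arm_command([
  {"jaw": 255, "tx": 0, "ty": 1.2, "tz": -0.2, "twist": 0},
  {"jaw": 255, "tx": 0, "ty": 2.6, "tz": -0.2, "twist": 0},
  {"jaw": 255, "tx": 0, "ty": 4, "tz": -0.2, "twist": 0},
  {"jaw": 255, "tx": 0, "ty": 5.4, "tz": -0.2, "twist": 0},
  {"jaw": 255, "tx": 0, "ty": 6.8, "tz": -0.2, "twist": 0},
  {"jaw": 255, "tx": 0, "ty": 7.6, "tz": -0.2, "twist": 0},
  {"jaw": 255, "tx": 0, "ty": 7.6, "tz": -0.2, "twist": 0},
  {"jaw": 255, "tx": -2, "ty": 7.6, "tz": -0.2, "twist": 0},
])

```text
time: 12.67
eef_pos: [0.5787, 0.1819, 0.1012]
orientation: [0.046, 1.576, -0.049]
ft_force: [-0.3, -0.8, 0.1]
gripper_width: 0.0006
```

Run:
```python
from h import *
im=imaging.get_image('side');crop('s',im,(200,100,350,250),4,'pics/s17.png')
im=imaging.get_image('top');crop('s',im,(200,140,340,240),5.7,'pics/t17.png')
go(.631,.202,.16,-.062)
```

```text
t 12.77 eef [0.5826 0.1823 0.1063] zang -0.061 down [ 0.003  0.001 -1.   ] F [ 0.6 -0.6  1.4] w 0.0005 q [ 0.3   0.42  1.74 -0.    0.97  0.36]
tx -5.36 ty 2.26 tz 4.72 twist 0.001
```

View pics/s17.png

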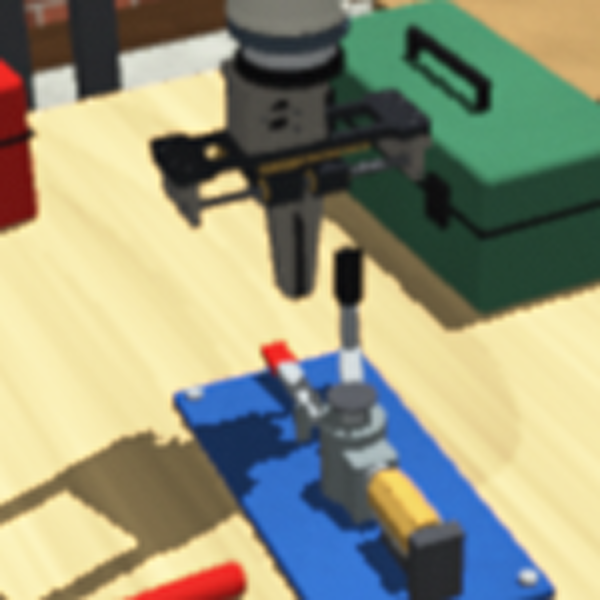

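View pics/t17.png

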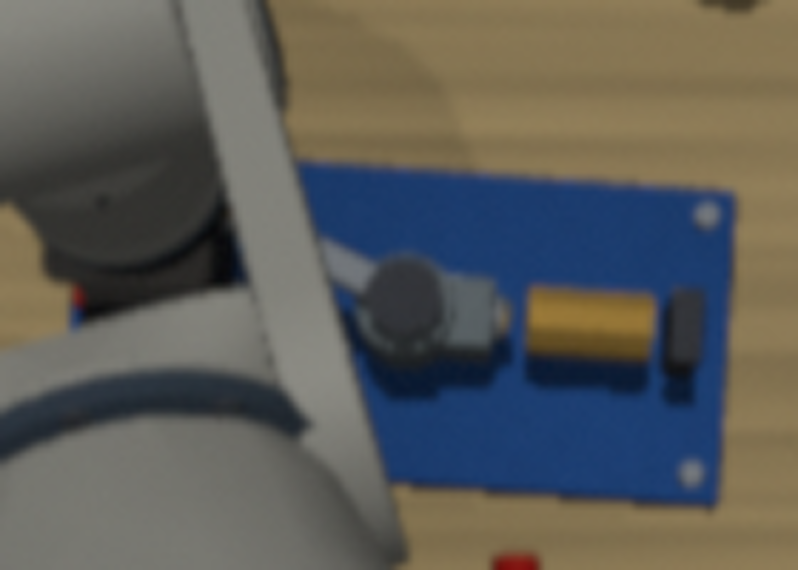

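arm_command([
  {"jaw": 75, "tx": -3, "ty": 0, "tz": 0, "twist": 0},
  {"jaw": 75, "tx": -4, "ty": 0, "tz": 0, "twist": 0},
  {"jaw": 75, "tx": -4, "ty": 1, "tz": 2.4, "twist": 0},
  {"jaw": 75, "tx": -4, "ty": 2.2, "tz": 4.7, "twist": 0},
  {"jaw": 75, "tx": -4, "ty": 2.2, "tz": 4.7, "twist": 0},
  {"jaw": 75, "tx": -4, "ty": 2.2, "tz": 4.7, "twist": 0},
  {"jaw": 75, "tx": -4, "ty": 2.2, "tz": 4.7, "twist": 0},
  {"jaw": 75, "tx": -4, "ty": 2.2, "tz": 4.7, "twist": 0},
])

```text
time: 13.43
eef_pos: [0.6285, 0.2003, 0.1438]
orientation: [0.048, 1.571, -0.049]
ft_force: [0.3, 0.2, 0.7]
gripper_width: 0.0519
```

Run:
```python
from h import *
im=imaging.get_image('side');crop('s',im,(220,100,350,230),4.6,'pics/s18.png')
go(.631,.202,.08,-.062)
```

```text
t 13.48 eef [0.6286 0.2003 0.144 ] zang -0.062 down [-0.001 -0.    -1.   ] F [-0.2 -0.5 -0.4] w 0.0557 q [ 0.31  0.45  1.6  -0.    1.09  0.37]
tx 6.40 ty 0.18 tz 0.23 twist -0.000
```

View pics/s18.png

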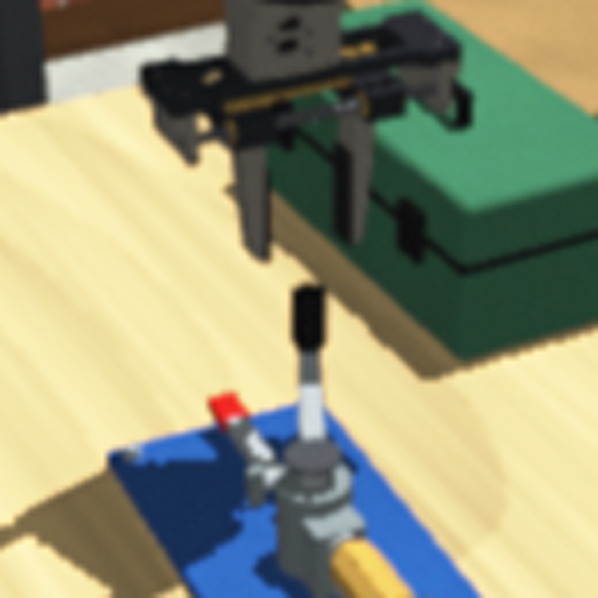

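arm_command([
  {"jaw": 75, "tx": 1.5, "ty": 0.15, "tz": 0.2, "twist": 0},
  {"jaw": 75, "tx": 3, "ty": 0.15, "tz": 0.2, "twist": 0},
  {"jaw": 75, "tx": 4.5, "ty": 0.15, "tz": 0.2, "twist": 0},
  {"jaw": 75, "tx": 6.2, "ty": 0.15, "tz": 0.2, "twist": 0},
  {"jaw": 75, "tx": 6.2, "ty": 0.15, "tz": 0.2, "twist": 0},
  {"jaw": 75, "tx": 6.2, "ty": 0.15, "tz": 0.2, "twist": 0},
])

```text
time: 13.98
eef_pos: [0.6306, 0.2018, 0.0819]
orientation: [0.048, 1.572, -0.049]
ft_force: [-0.6, 1.2, 0.4]
gripper_width: 0.065
```

Run:
```python
from h import *
im=imaging.get_image('side');crop('s',im,(220,100,350,230),4.6,'pics/s19.png')
go(.631,.202,.08,-.062)
```

```text
t 14.03 eef [0.6315 0.2021 0.0829] zang -0.062 down [-0. -0. -1.] F [ 0.5 -0.3  0.6] w 0.065 q [0.31 0.52 1.63 0.   0.99 0.37]
tx 0.29 ty -0.01 tz -0.05 twist -0.000
```

View pics/s19.png

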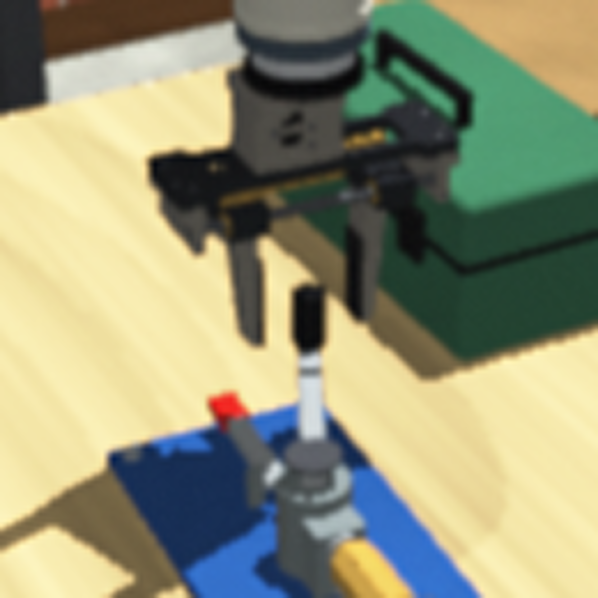

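arm_command([
  {"jaw": 140, "tx": 0.1, "ty": 0, "tz": 0, "twist": 0},
  {"jaw": 240, "tx": 0.1, "ty": 0, "tz": 0, "twist": 0},
  {"jaw": 240, "tx": 0.1, "ty": 0, "tz": 0, "twist": 0},
  {"jaw": 240, "tx": 0.1, "ty": 0, "tz": 0, "twist": 0},
  {"jaw": 240, "tx": 0.1, "ty": 0, "tz": 0, "twist": 0},
  {"jaw": 240, "tx": 0.1, "ty": 0, "tz": 0, "twist": 0},
  {"jaw": 240, "tx": 0.1, "ty": 0, "tz": 0, "twist": 0},
], grip_force=20)

```text
time: 14.62
eef_pos: [0.6323, 0.2024, 0.0816]
orientation: [0.049, 1.569, -0.048]
ft_force: [1.8, 0.7, 1.0]
gripper_width: 0.0235
```

Run:
```python
from h import *
import numpy as np
go(.631,.202,.08,-.062)
im=imaging.get_image('side');crop('s',im,(220,100,350,230),4.6,'pics/s20.png')
s=arm.sense();M=R.from_rotvec(s['orientation']).as_matrix();e=s['eef_pos']
p=np.array([.573,.0858]);print('radius',np.linalg.norm(e[:2]-p))
a0=np.arctan2(*(e[:2]-p)); print('lever est', .4-.0+0.062-a0)
yaw=-.062
for q in np.arange(.1,.86,.1).tolist()+[.85]:
    th=.4-q+.062   # angle from world +y towards +x
    t=p+.13*np.array([np.sin(th),np.cos(th)])
    d=M.T@np.r_[t-e[:2],0]*100
    print(round(q,2),t.round(4),'ty %.2f tz %.2f'%(d[1],d[2]))
```

```text
t 14.62 eef [0.6323 0.2024 0.0816] zang -0.062 down [ 0.001  0.    -1.   ] F [1.8 0.7 1. ] w 0.0235 q [0.31 0.52 1.63 0.   0.98 0.37]
tx 0.16 ty -0.05 tz -0.13 twist -0.000
radius 0.13083932926009473
lever est -0.008158451492773888
0.1 [0.619  0.2074] ty 0.41 tz -1.35
0.2 [0.6067 0.2114] ty 0.73 tz -2.61
0.3 [0.594  0.2141] ty 0.93 tz -3.90
0.4 [0.5811 0.2156] ty 0.99 tz -5.19
0.5 [0.5681 0.2157] ty 0.93 tz -6.49
0.6 [0.5551 0.2146] ty 0.73 tz -7.78
0.7 [0.5424 0.2121] ty 0.41 tz -9.04
0.8 [0.5299 0.2084] ty -0.04 tz -10.26
0.85 [0.5238 0.2061] ty -0.30 tz -10.85
```

View pics/s20.png

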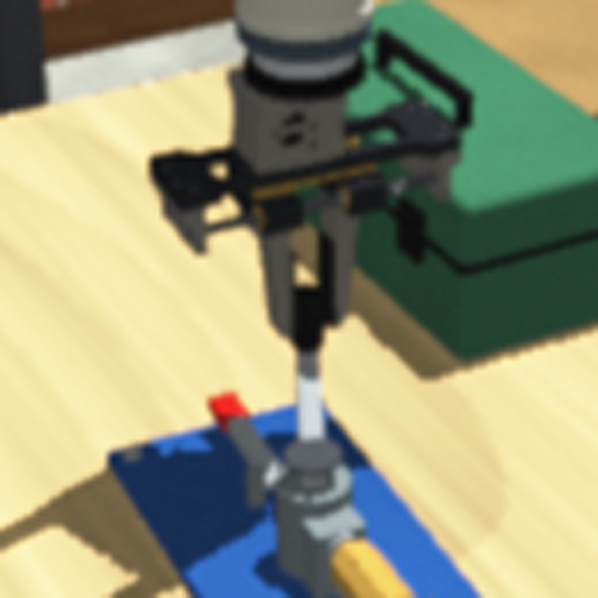

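arm_command([
  {"jaw": 240, "tx": 0, "ty": 0.41, "tz": -1.35, "twist": 0},
  {"jaw": 240, "tx": 0, "ty": 0.73, "tz": -2.6, "twist": 0},
  {"jaw": 240, "tx": 0, "ty": 0.93, "tz": -3.9, "twist": 0},
  {"jaw": 240, "tx": 0, "ty": 0.99, "tz": -5.2, "twist": 0},
  {"jaw": 240, "tx": 0, "ty": 0.93, "tz": -6.5, "twist": 0},
  {"jaw": 240, "tx": 0, "ty": 0.73, "tz": -7.8, "twist": 0},
  {"jaw": 240, "tx": 0, "ty": 0.41, "tz": -9.0, "twist": 0},
  {"jaw": 240, "tx": 0, "ty": 0.2, "tz": -9.7, "twist": 0},
  {"jaw": 240, "tx": 0, "ty": 0, "tz": -10.2, "twist": 0},
  {"jaw": 240, "tx": 0, "ty": 0, "tz": -10.3, "twist": 0},
])

```text
time: 15.5
eef_pos: [0.5322, 0.2103, 0.0825]
orientation: [0.051, 1.562, -0.045]
ft_force: [12.4, 4.5, -8.4]
gripper_width: 0.0233
```

Run:
```python
from h import *
go(.5299,.2084,.0816,-.062)
im=imaging.get_image('side');crop('s',im,(200,100,350,250),4,'pics/s21.png')
im=imaging.get_image('top');crop('s',im,(200,140,340,240),5.7,'pics/t21.png')
s=arm.sense();e=s['eef_pos'];print(s['ft_force'],.462-np.arctan2(e[0]-.573,e[1]-.0858))
```

```text
t 15.5 eef [0.5322 0.2103 0.0825] zang -0.061 down [ 0.008  0.003 -1.   ] F [12.4  4.5 -8.4] w 0.0233 q [0.37 0.4  1.85 0.   0.89 0.43]
tx 0.09 ty -0.21 tz -0.22 twist 0.001
[ 9.9648111   5.56175598 -5.06885526] 0.7772744406821581
```

View pics/s21.png

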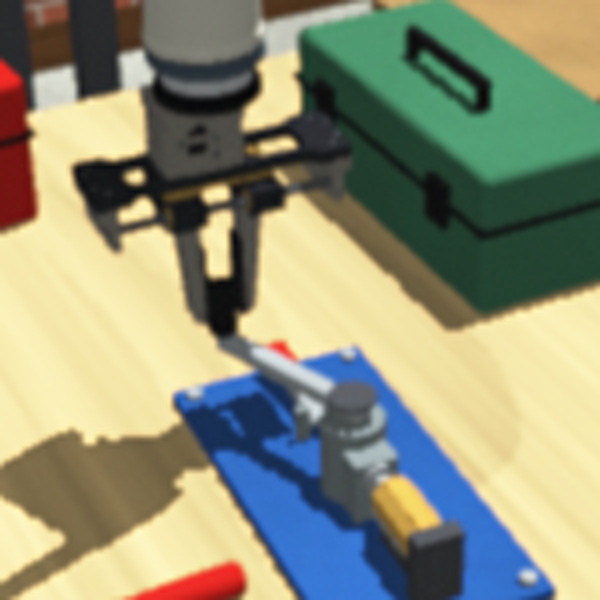

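View pics/t21.png

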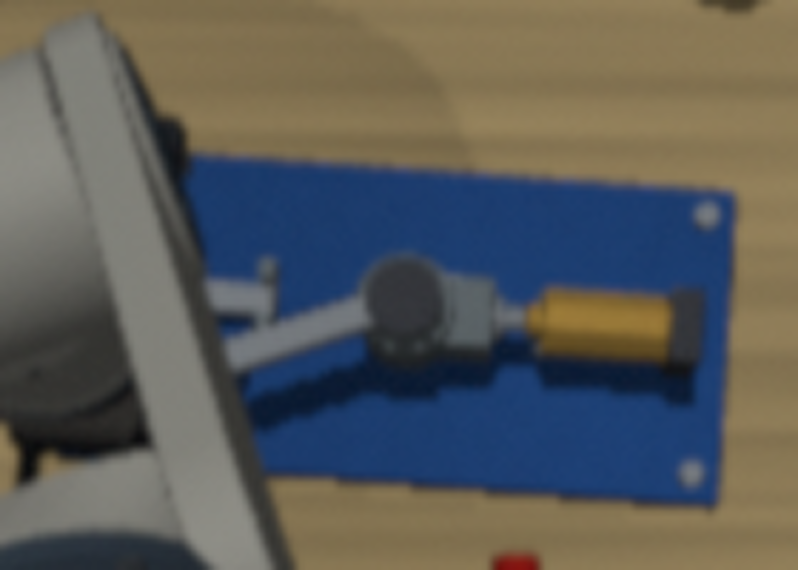

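arm_command([
  {"jaw": 240, "tx": 0, "ty": -0.1, "tz": -0.2, "twist": 0},
  {"jaw": 240, "tx": 0, "ty": -0.1, "tz": -0.2, "twist": 0},
  {"jaw": 240, "tx": 0, "ty": -0.1, "tz": -0.2, "twist": 0},
  {"jaw": 240, "tx": 0, "ty": -0.1, "tz": -0.2, "twist": 0},
  {"jaw": 240, "tx": 0, "ty": -0.1, "tz": -0.2, "twist": 0},
  {"jaw": 240, "tx": 0, "ty": -0.1, "tz": -0.2, "twist": 0},
  {"jaw": 240, "tx": 0, "ty": -0.1, "tz": -0.2, "twist": 0},
  {"jaw": 240, "tx": 0, "ty": -0.1, "tz": -0.2, "twist": 0},
], grip_force=25)

```text
time: 16.27
eef_pos: [0.532, 0.2102, 0.0825]
orientation: [0.052, 1.561, -0.045]
ft_force: [14.3, 8.1, -9.3]
gripper_width: 0.0235
```

Run:
```python
from h import *
go(.5299,.2084,.0816,-.062)
im=imaging.get_image('side');cv2.imwrite('pics/s22.png',im[:,:,::-1])
crop('s',im,(220,150,320,250),6,'pics/s22c.png')
im=imaging.get_image('top');cv2.imwrite('pics/t22.png',im[:,:,::-1])
s=arm.sense();e=s['eef_pos'];print(e,s['ft_force'],s['gripper_width'],.462-np.arctan2(e[0]-.573,e[1]-.0858))
# coupling in top view
t=im
c=blobs(t,(15,110,60),(24,255,255),(285,180,325,215),20)[0];m=cv2.minAreaRect(c);print(m,onz('top',*m[0],.058))
# red tab in side view + expected place lying flat
print(proj('side',[.573+.004+.062*.15,.0858+.998*.15,.03]),proj('side',[.573+.004+.062*.15,.0858+.998*.15,.06]))
```

```text
t 16.27 eef [0.532  0.2102 0.0825] zang -0.062 down [ 0.01   0.004 -1.   ] F [14.3  8.1 -9.3] w 0.0235 q [0.37 0.39 1.85 0.   0.89 0.43]
tx 0.09 ty -0.19 tz -0.20 twist 0.000
[0.53197649 0.21018567 0.0825367 ] [15.08880713  9.07427981 -9.77783421] 0.023656076486868422 0.7805752591829067
((304.9470520019531, 196.688232421875), (24.236095428466797, 10.277331352233887), 4.398705005645752) [ 0.56654026 -0.00702547  0.058     ]
(np.float64(268.3640808777402), np.float64(189.68828198998148)) (np.float64(268.04206103986724), np.float64(181.58051988207336))
```

View pics/s22.png

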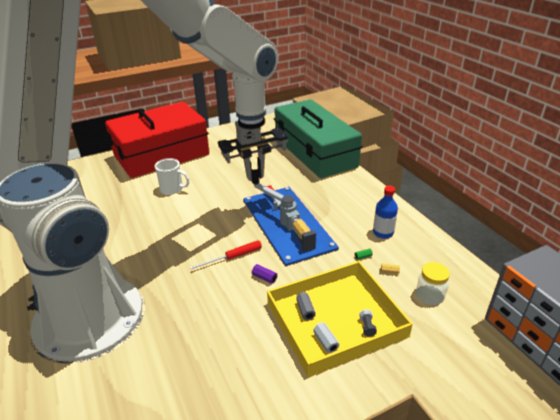

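View pics/s22c.png

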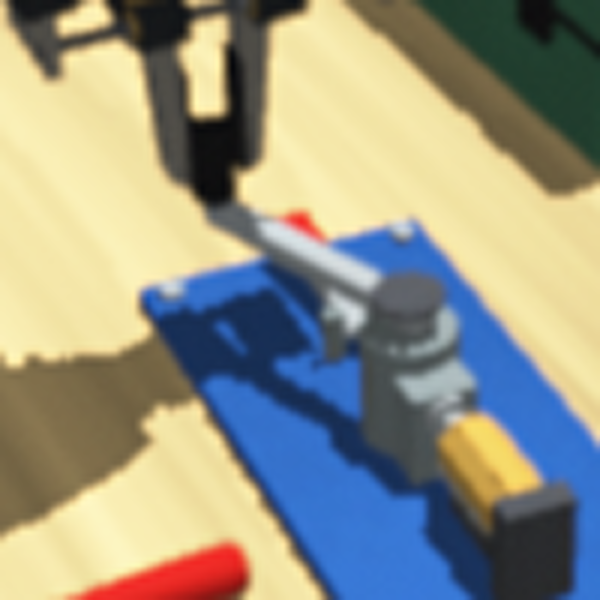

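View pics/t22.png

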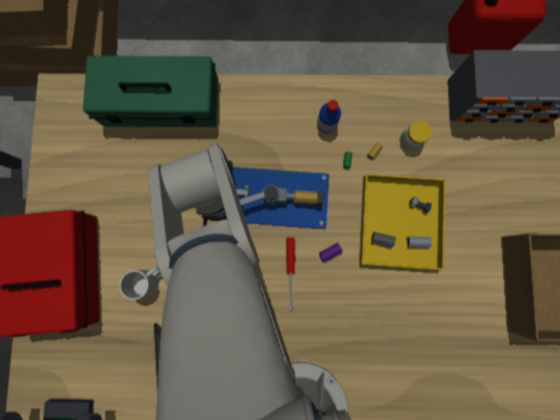

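```bash
python3 -c "
from station import arm
print(arm.sign_off())"
```

```text
the job is handed in; nothing more can be done
None
```

The brass coupling is clamped in the V-block, the catch is flipped outwards, and the arm is still holding the lever home by its knob. I handed the job in at about 16.3 s. No verdict was reported.

**Last checks:**
- **Lever:** about 0.78 rad, worked out from the tool position. Pulling another 2 mm raised the force from about 11 N to 17 N sideways without moving the lever, so I take it to be at its stop.
- **Grip:** the jaws are 23.5 mm apart on the 24 mm knob.
- **Catch:** lying over outwards in both views. I judged this by eye and did not measure its angle.
- **Coupling:** it rests against the end stop with the plunger nose on its other end, about 5 mm along the V-block from the nest point by the top view. By the geometry it should be nearer 8 mm; both are inside the 13 mm limit. I could not read the nose force directly.
- **Bystanders:** by eye they looked unmoved in the final pictures, and the three other parts were still in the bin.

**What went wrong or disagreed:**
- **First grasps:** the first two attempts missed. The real fingertips sit about 2 cm above the reported tool point, so the fingers closed on the coupling's upper sloping faces. I found this from the pictures, the jaw width and the upward force, then allowed for it from the third grasp on.
- **Refused call:** one move call was refused for a missing field and did nothing.

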